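Set up the filling row and open the cleaner jug

TASK

Get the cleaner ready for portioning: take the two metal beakers standing on the table and stand them upright on the low metal shelf beside the beaker already there, so that all three make one straight row along the middle of the shelf with gaps no wider than a finger. Then open the jug's safety cap, pressing it down and, while pressed, twisting it anticlockwise (seen from above) about a quarter turn until it is free, and lift it straight off. Finish while still holding the cap level, about 5 cm above the jug's mouth; leave the first beaker and everything else where they stand.

Things in the scene. Friction and masses are not known exactly. Their poses are not given: they have to be found in the camera images.
- beaker_a: one of the two open round metal beakers standing on the table, 50 mm in diameter, 90 mm tall, wall 3 mm, 65 to 110 g; origin at the centre of its underside, z up
- beaker_b: the other beaker standing on the table, same shape and size as beaker_a; origin at the centre of its underside
- beaker_row: a third beaker of the same shape and size, loose, already standing on the low shelf and to stay there; origin at the centre of its underside. There is room on the shelf for both others on at least one side of it
- shelf_top (a point): centre of the top face of the low fixed shelf of galvanised steel, 40 mm above the table; the top is flat and open all round, 80 mm deep (along its x) and 340 mm long (along its y, the direction of the row)
- jug: full canister of bluish plastic in a black spill tray, fixed: it cannot move. Origin on the table under the neck's axis; body 110 mm wide (x), 170 mm long (y, from -50 to +120 mm), shoulder 152 mm high; carrying handle 47 to 120 mm from the neck axis in +y, its top 170 mm high; the tray reaches 12 mm farther out all round, 21 mm high
- jug_mouth (a point): centre of the top rim of the jug's neck, 204 mm above the table, hidden under the cap until it is off; axes as the jug's, z up
- cap: round white ribbed push-and-turn cap on the neck, 56 mm across, 34 mm tall, 40 g, loose but locked by two inner lugs; origin at the centre of its underside (open end), 182 mm above the table at the start, with 18 mm free height below it; z up, x along the raised bar on its top, at the start parallel to the jug's x. Off the neck's lugs after rising 15 mm, clear of the rim after 22 mm
- cap_top (a point): centre of the cap's top. Locked until pressed at least 4 mm down (stop at 8 mm) against a spring: 8 N at rest, 13 to 18 N pressed. Pressed, it turns anticlockwise seen from above (clockwise is blocked); past about 55 degrees it is free to rise and the spring lifts it some 4 mm; hard stop at about 130; 80 to 100 degrees is best
- tape: bystander: grey ring of tape lying flat, 76 mm outside, 50 mm hole, 24 mm high; origin at the centre of its underside
- spray: bystander: spray can, 52 mm in diameter, 165 mm tall; origin at the centre of its underside
- preserve_near: bystander: green closed preserve jar, 64 mm in diameter, 95 mm tall, on the robot's side; origin at the centre of its underside
- preserve_far: bystander: a like preserve jar behind the shelf; origin at the centre of its underside
- scraper: bystander: flat scraper lying along its own x axis, low
- carton: bystander: small cardboard carton 90 x 60 x 50 mm; origin at the centre of its underside
Not all that is in view belongs to the job. Of the things like the cap, leave any that is blue or turquoise; of the rest the larger one is meant.

How it is judged:
By the outcome, as a careful person would: the job done as asked, in the order asked, and still so for the second after the job is handed in, while the arm keeps its last pose, push and grip.
It also fails if it takes over 64 s, if anything falls off the work surface, if the arm or the gripper's body presses on something with over 40 N, if the wrist force passes 120 N, or if a joint passes its speed limit or range.

ROBOT

A 6-joint arm with a two-finger parallel gripper is mounted at the origin on the work surface. World frame = base frame: x ahead of the robot, y to its left, z up, the work surface at z = 0. Lengths are in m, angles in rad, forces in N, time in s.
With the tool pointing down it reaches from about 0.375 to 0.975 m from the base axis. Payload 3.8 kg.
Tool frame: the origin (TCP) lies on the mounting face of the last link; the fingertips stand 173 mm ahead of it and the grasp point (between the pads) lies 155 mm ahead of it; z points along the fingers, x is the direction in which the jaws open and shut, and the axes are right-handed (so a half turn about z gives the same grasp; the last joint's range is limited). The gripper opens to 85 mm and grips with 20 to 120 N. Pads are 22 mm wide; open, the fingers measure 114 mm over their backs; the gripper's body (76 mm by 85 mm) begins 54 mm behind the grasp point. The pads swing forward as they close: fully open they stand 13 mm farther back than shut.
Start: joints at [-1.205, 0.264, 1.604, -0, 1.274, -0.037], TCP at [0.265, -0.621, 0.405] pointing down, gripper open.
Joint ranges: [-2.63, 2.63], [-0.94, 2.18], [0.31, 2.57], [-1.31, 4.45], [0, 2.66], [-2.55, 2.55]. Speed limits (rad/s): [2.57, 2.57, 3.14, 3.14, 3.14, 3.14].

INTERFACE

Orientations are given as a unit quaternion [x, y, z, w].
In Python, from station import * gives the robot as it stands.
- The arm moves only by the tool servo_tool, never from a script. Its argument "increments" is a list of rows, each an object of numbers: "gripper": the closure, from 0 (fully open) to 1 (shut); "dx", "dy", "dz": the shift along the tool's x, y, z in mm; "ax", "ay", "az": the turn, a rotation vector about the tool's x, y, z in degrees. In form: [{"gripper": .., "dx": .., "dy": .., "dz": .., "ax": .., "ay": .., "az": ..}, ...]. A call has 1 to 5 rows; each row shifts and turns the pose as measured when the row begins, along the tool's axes as they then stand; what a row does not reach is not made up. A row lasts 1/12 s, in which the tool goes at most 41.7 mm and 7.16 degrees, less where a joint would pass 70% of its speed; a pose out of reach is approached as far as the arm can. A call with a gripper value outside its range is refused whole. The fingers move at their own pace and stop on an object; "squeeze" is the grip in N (left out, the last holds). Time passes only in rows, so rows that do not move let the fingers close. It gives the time, the measured TCP pose, the force and the opening at its end, in the units of the state.
- read_state(): the state, without advancing time (a new reading comes with each control period).
- grab_frame(name): name is "scene" or "side" or "wrist"; returns a dict with "pixels" (480x640x3 uint8, blue, green, red), "camera_matrix" (3x3 intrinsics, pixels), "k1" (the pictures are not rectified: a ray, as slopes to the right and down, at radius r is drawn at 1 + k1 r^2 times it, then the intrinsics apply), "eye" and "attitude" of the camera in the world. Camera axes: x right, y down, z forward; pixel columns grow to the right and rows downward; lengths in m; the calibration is good to about 2 mm. A picture is of the moment at which its call begins. There is no depth.
- finish_job(): hands the job in, once; it reports no verdict.
The state is a dict: "time": time; "joints": joint angles; "qvel": joint speeds; "joint_torque": joint torques, N m; "eef_pos": TCP position; "tcp_rot": TCP orientation; "wrist_force": force on the tool from outside, world axes, zero at the start; "wrist_torque": the same for the moment, N m; "opening": opening from 0.0 (shut) to 1.0 (fully open).
Only numpy, scipy, OpenCV 4.12 (cv2) and the standard library are available. Lean on these libraries where they do the work, as an engineer would, in place of code of your own. Each camera call takes 0.05 s, during which the arm holds its last target.

## Working session

There is one attempt and no reset: what is moved stays moved. The work goes in short steps, Python scripts to look and compute and a tool call to move; the robot and the scene stay as the last step left them, time stands still between calls to the robot, and variables do not carry over. Pictures are saved under pics/ and viewed, and the job is handed in when it is done.

Besides the shell and the picture viewer there is one more tool, called after ">>>" by a JSON object that holds its "op" and its "data", one argument or row to a line. servo_tool: Moves the arm, as the interface text tells. Its arguments: {"type":"object","properties":{"increments":{"type":"array","items":{"type":"object","properties":{"gripper":{"type":"number"},"dx":{"type":"number"},"dy":{"type":"number"},"dz":{"type":"number"},"ax":{"type":"number"},"ay":{"type":"number"},"az":{"type":"number"}}}},"squeeze":{"type":"number"}},"required":["increments"]}

```bash
ls; mkdir -p pics
python3 - <<'E'
from station import *
import cv2
s=read_state(); print(s)
for n in ["scene","side","wrist"]:
    f=grab_frame(n); cv2.imwrite(f"pics/{n}0.png",f["pixels"]); print(n,f["camera_matrix"],f["k1"],f["eye"],f["attitude"])
E
```

```text
pics
{'time': 0.0, 'joints': array([-1.20493111e+00,  2.64775084e-01,  1.60539936e+00,  2.83666853e-05,
        1.27368867e+00, -3.68992746e-02]), 'qvel': array([ 0.00020366, -0.00125794,  0.00038611, -0.0008846 , -0.00049008,
        0.00089613]), 'joint_torque': array([ 1.00680343e-03, -5.15105224e+01, -3.67317116e+01,  2.71315275e-05,
        1.27923393e-02, -9.70057101e-06]), 'eef_pos': array([ 0.264454  , -0.62066162,  0.40333311]), 'tcp_rot': array([ 8.34252256e-01, -5.51381795e-01, -9.15447704e-04, -6.71480435e-04]), 'wrist_force': array([0.09571689, 0.34403705, 0.50019307]), 'wrist_torque': array([ 0.00429136, -0.02387975, -0.00691194]), 'opening': 0.9986501266535357}
scene [[498.80355225   0.         320.17541691]
 [  0.         498.80355225 247.43809441]
 [  0.           0.           1.        ]] -0.0005083261272980702 [1.38276287 0.0140794  0.76868618] [ 0.6276159   0.6326183  -0.32180148 -0.31990026]
side [[525.81486201   0.         316.85324864]
 [  0.         525.81486201 235.07378333]
 [  0.           0.           1.        ]] -0.0199555909422032 [0.39795314 0.90596665 0.9004087 ] [-0.05758576  0.90134631 -0.4274877   0.03889683]
wrist [[338.30777845   0.         319.92245959]
 [  0.         338.30777845 245.70719151]
 [  0.           0.           1.        ]] 0.014688093362472744 [ 0.33030532 -0.5933001   0.37234578] [ 0.82568667 -0.54585329 -0.07918766  0.11838503]
```

View pics/scene0.png

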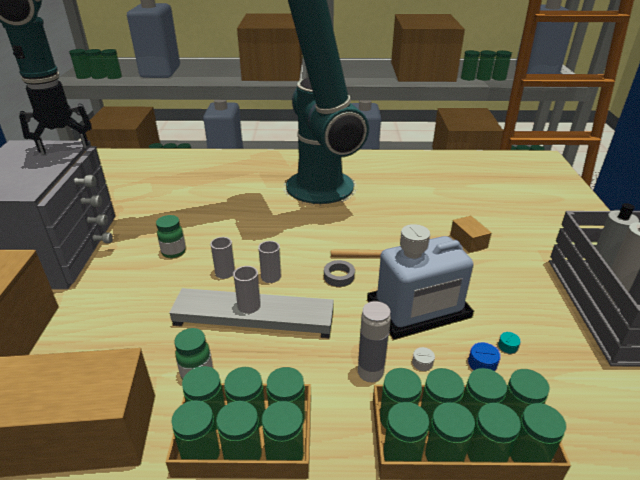

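View pics/side0.png

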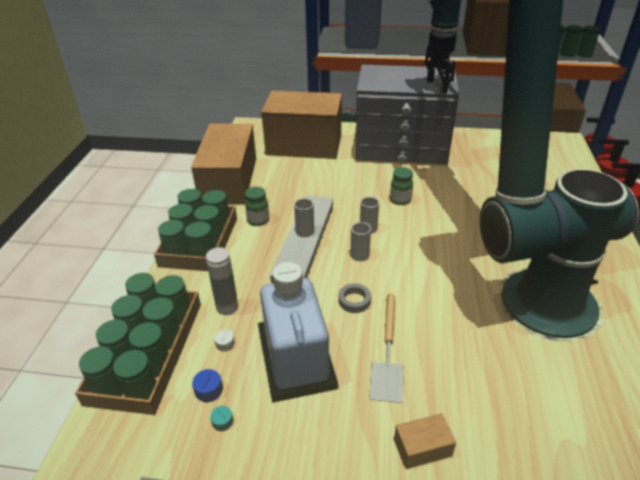

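View pics/wrist0.png

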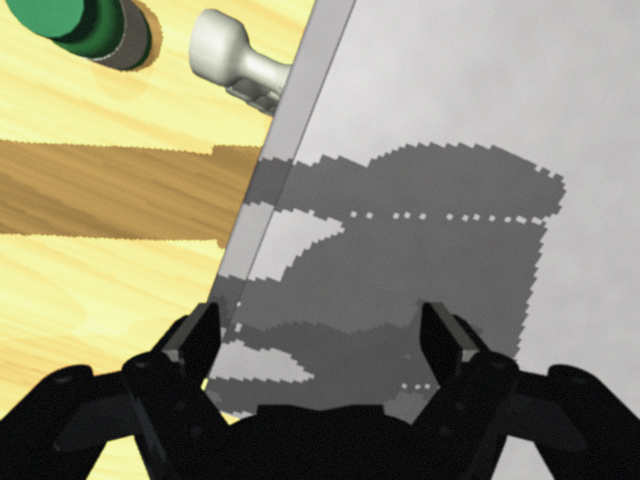

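The scene view shows the two table beakers at (222,257) and (270,262), and the shelf beaker at (247,290). The jug's white cap is at (415,240). A small white cap lies at (424,359), a blue one at (485,357) and a turquoise one at (509,342). Next come the helpers and enlarged crops.

```bash
cat > h.py <<'E'
from station import *
import numpy as np, cv2
from scipy.spatial.transform import Rotation as R
def ray(f,u,v):
    K=f["camera_matrix"];k=f["k1"]
    d=np.array([(u-K[0,2])/K[0,0],(v-K[1,2])/K[1,1]]);p=d.copy()
    for _ in range(20): p=d/(1+k*(p@p))
    w=R.from_quat(f["attitude"]).apply([p[0],p[1],1]); return np.array(f["eye"]),w/np.linalg.norm(w)
def onz(f,u,v,z):
    e,w=ray(f,u,v); return e+w*(z-e[2])/w[2]
def proj(f,P):
    c=R.from_quat(f["attitude"]).inv().apply(np.asarray(P,float)-f["eye"]); p=c[:2]/c[2]
    p=p*(1+f["k1"]*(p@p));K=f["camera_matrix"]; return np.array([K[0,0]*p[0]+K[0,2],K[1,1]*p[1]+K[1,2]])
def tri(f1,p1,f2,p2):
    e1,w1=ray(f1,*p1);e2,w2=ray(f2,*p2)
    t=np.linalg.lstsq(np.c_[w1,-w2],e2-e1,rcond=None)[0]; a=e1+w1*t[0];b=e2+w2*t[1]
    return (a+b)/2,np.linalg.norm(a-b)
def crop(f,u0,v0,u1,v1,s,name):
    cv2.imwrite("pics/"+name,cv2.resize(f["pixels"][v0:v1,u0:u1],None,fx=s,fy=s,interpolation=cv2.INTER_CUBIC))
def loc():
    s=read_state(); r=R.from_quat(s["tcp_rot"]); return s,r
E
python3 - <<'E'
from h import *
a=grab_frame("scene");b=grab_frame("side")
crop(a,160,220,360,340,4,"sc1.png");crop(b,270,180,400,280,6,"sd1.png")
crop(a,360,215,540,380,4,"sc2.png");crop(b,180,250,350,435,3.2,"sd2.png")
print(read_state()["time"])
print(proj(a,[0,0,0]),proj(b,[0,0,0]))
E
```

```text
0.25
[318.80949756 186.53066808] [548.26784238 302.78737707]
```

View pics/sc1.png

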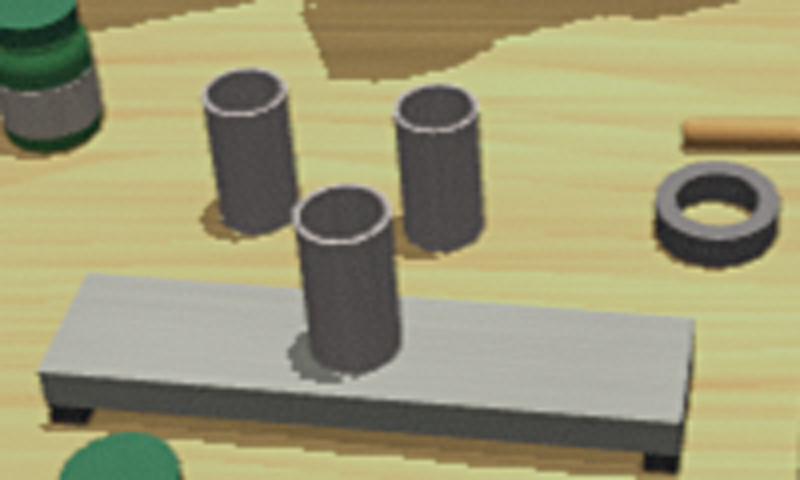

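View pics/sd1.png

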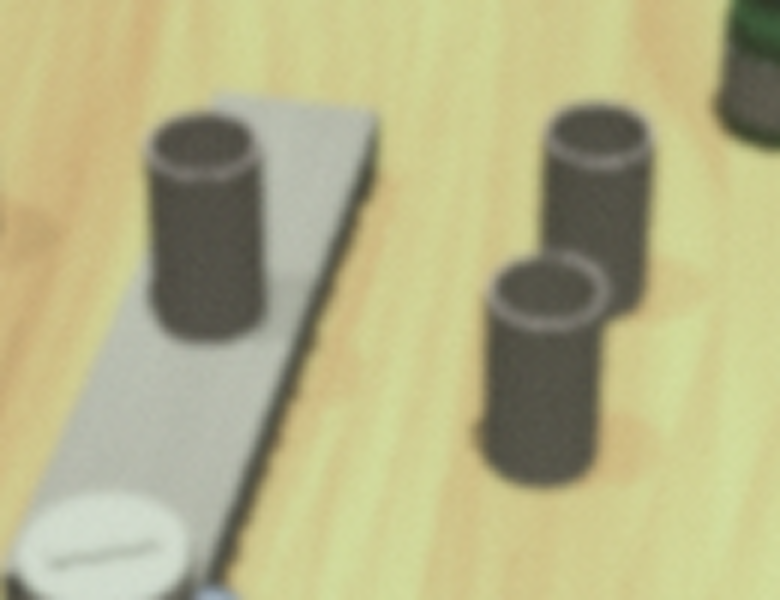

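View pics/sc2.png

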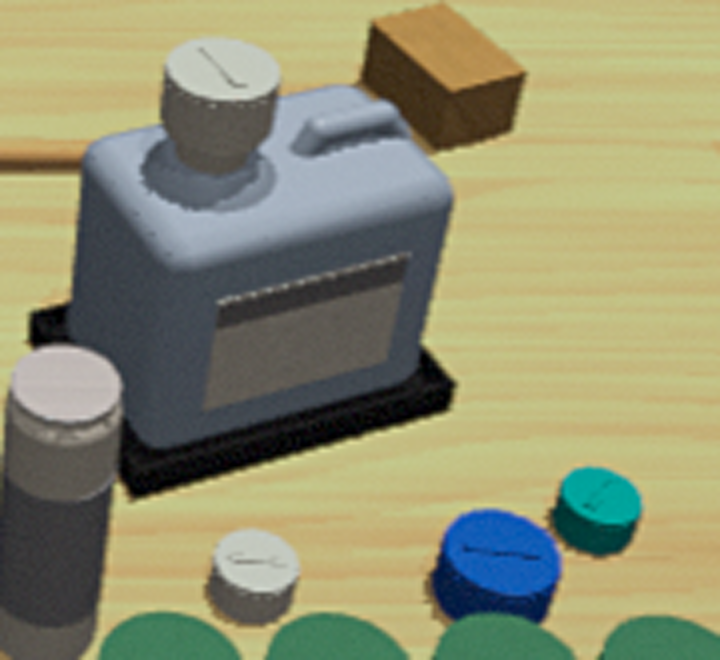

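View pics/sd2.png

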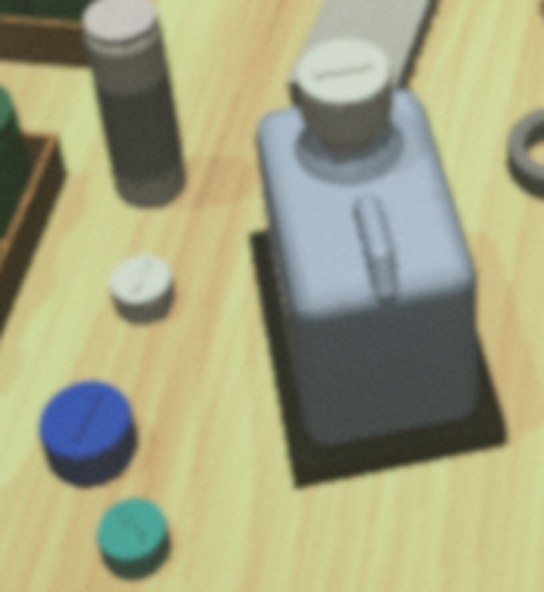

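The two white caps are the one on the jug at scene (415,240) and the small loose one at (424,359). The one on the jug is the larger and is meant. Next I turn the rims, corners and cap into positions.

Run:
```python
from h import *
a=grab_frame("scene");b=grab_frame("side")
A=lambda x,y:(160+(x+.5)/4-.5,220+(y+.5)/4-.5)
A2=lambda x,y:(360+(x+.5)/4-.5,215+(y+.5)/4-.5)
B=lambda x,y:(270+(x+.5)/6-.5,180+(y+.5)/6-.5)
B2=lambda x,y:(180+(x+.5)/3.2-.5,250+(y+.5)/3.2-.5)
for n,p,q,z in [("far/left",A(246,92.5),B(599,135.5),.09),("near/right",A(437,108),B(548.5,291),.09),("row",A(342.5,214),B(205,146.5),.13),("cap",A2(221.5,71),B2(344,71),.216)]:
    print(n,onz(a,*p,z).round(4),onz(b,*q,z).round(4),[np.round(t,4) for t in tri(a,p,b,q)])
C=[onz(a,*A(*c),.04) for c in [(88,274),(693,318),(683,424),(38,373)]]
for c in C: print("shelf",c.round(4))
for c in [(215,95),(378,108)]: print("shelf side",onz(b,*B(*c),.04).round(4))
C=np.array(C); m=C.mean(0); print(m, np.linalg.norm(C[0]-C[1]),np.linalg.norm(C[2]-C[3]),np.linalg.norm(C[0]-C[3]),np.linalg.norm(C[2]-C[1]))
d=C[1]-C[0]+C[2]-C[3]; print("row dir deg",np.degrees(np.arctan2(d[1],d[0])))
p=[onz(a,*A2(*c),.216)for c in[(200,48),(238,86)]]; d=p[1]-p[0];print("bar",np.degrees(np.arctan2(d[1],d[0])))
p=[onz(b,*B2(*c),.216)for c in[(314,76),(374,67)]]; d=p[1]-p[0];print("bar",np.degrees(np.arctan2(d[1],d[0])))
for c in [(132,482),(453,383),(30,312)]: print("tray scene z.021",onz(a,*A2(*c),.021).round(4))
for c in [(250,235),(297,487),(506,440)]: print("tray side",onz(b,*B2(*c),.021).round(4))
print("spray",onz(a,*A2(66,383),.165),onz(b,*B2(120,17),.165))
print("tape",onz(a,*A(717,200),.024)); print("jarnear top",onz(a,192,341,.095),onz(a,168,221,.095))
```

```text
far/left [ 0.433  -0.2246  0.09  ] [ 0.4322 -0.2287  0.09  ] [array([ 0.4326, -0.2252,  0.091 ]), np.float64(0.0026)]
near/right [ 0.4475 -0.1113  0.09  ] [ 0.4463 -0.1166  0.09  ] [array([ 0.4469, -0.1123,  0.0913]), np.float64(0.0036)]
row [ 0.5948 -0.1436  0.13  ] [ 0.5931 -0.1471  0.13  ] [array([ 0.5934, -0.1446,  0.1303]), np.float64(0.0028)]
cap [0.571  0.1948 0.216 ] [0.5683 0.1916 0.216 ] [array([0.5689, 0.1939, 0.2162]), np.float64(0.0035)]
shelf [ 0.538 -0.301  0.04 ]
shelf [0.5717 0.0362 0.04  ]
shelf [0.6524 0.03   0.04  ]
shelf [ 0.6177 -0.3088  0.04  ]
shelf side [ 0.6177 -0.312   0.04  ]
shelf side [ 0.5393 -0.3097  0.04  ]
[ 0.59496159 -0.13590397  0.04      ] 0.33885635119444735 0.34060314087252985 0.08003289319490406 0.08086567921698673
row dir deg 84.22492150399079
bar 22.713831297823866
bar -160.9030524324915
tray scene z.021 [0.6595 0.158  0.021 ]
tray scene z.021 [0.5844 0.3404 0.021 ]
tray scene z.021 [0.528  0.1147 0.021 ]
tray side [0.6516 0.158  0.021 ]
tray side [0.5793 0.3489 0.021 ]
tray side [0.4589 0.3008 0.021 ]
spray [0.73958592 0.10784843 0.165     ] [0.73896849 0.10394598 0.165     ]
tape [0.44879259 0.0523877  0.024     ]
jarnear top [ 0.74885979 -0.22405996  0.095     ] [ 0.34856282 -0.36988688  0.095     ]
```

The beaker heights triangulate to 0.091, 0.091 and 0.130 m. The shelf comes out at 340 x 80 mm and the cap at 0.216 m, so everything agrees with the sizes given. The row beaker sits on the mid-line. I'll place one beaker on each side of it, 58 mm centre to centre. Next is a planner that only prints numbers.

```bash
cat >> h.py <<'E'
def plan(pos,yaw,vmax=40,wmax=7):
    """print rows to bring tool to pos (m), tool pointing down with tool x at yaw (deg)"""
    s=read_state(); p=s["eef_pos"]; r=R.from_quat(s["tcp_rot"])
    c,sn=np.cos(np.radians(yaw)),np.sin(np.radians(yaw))
    T=R.from_matrix(np.array([[c,sn,0],[sn,-c,0],[0,0,-1.]]))
    D=np.array(pos)-p; W=(r.inv()*T).as_rotvec(degrees=True)
    n=int(max(np.ceil(np.linalg.norm(D)*1000/vmax),np.ceil(np.linalg.norm(W)/wmax),1))
    print("t",round(s["time"],2),"pos",p.round(4),"yaw",round(np.degrees(np.arctan2(*r.as_matrix()[[1,0],[0,0]])),1),"tilt",r.as_matrix()[:2,2].round(4),"F",s["wrist_force"].round(1),"op",round(s["opening"],3),"D",(D*1000).round(1),"W",W.round(1))
    for i in range(n):
        dl=r.inv().apply(D/n)*1000; print(f"dx {dl[0]:.1f} dy {dl[1]:.1f} dz {dl[2]:.1f} | ax {W[0]/n:.2f} ay {W[1]/n:.2f} az {W[2]/n:.2f}")
        r=r*R.from_rotvec(W/n,degrees=True)
E
python3 -c "
from h import *
plan([.447,-.1135,.32],-5.8)"
```

```text
t 0.35 pos [ 0.2646 -0.6209  0.4044] yaw -66.9 tilt [-0.0002  0.0004] F [ 0.4 -0.1 -0.3] op 0.998 D [182.4 507.4 -84.4] W [ -0.    0.  -61.1]
dx -28.2 dy -26.2 dz 6.0 | ax -0.00 ay 0.00 az -4.37
dx -26.2 dy -28.3 dz 6.0 | ax -0.00 ay 0.00 az -4.37
dx -23.9 dy -30.2 dz 6.0 | ax -0.00 ay 0.00 az -4.37
dx -21.6 dy -31.9 dz 6.0 | ax -0.00 ay 0.00 az -4.37
dx -19.1 dy -33.5 dz 6.0 | ax -0.00 ay 0.00 az -4.37
dx -16.5 dy -34.8 dz 6.0 | ax -0.00 ay 0.00 az -4.37
dx -13.8 dy -36.0 dz 6.0 | ax -0.00 ay 0.00 az -4.37
dx -11.0 dy -36.9 dz 6.0 | ax -0.00 ay 0.00 az -4.37
dx -8.2 dy -37.6 dz 6.0 | ax -0.00 ay 0.00 az -4.37
dx -5.3 dy -38.2 dz 6.0 | ax -0.00 ay 0.00 az -4.37
dx -2.3 dy -38.4 dz 6.0 | ax -0.00 ay 0.00 az -4.37
dx 0.6 dy -38.5 dz 6.0 | ax -0.00 ay 0.00 az -4.37
dx 3.5 dy -38.4 dz 6.0 | ax -0.00 ay 0.00 az -4.37
dx 6.4 dy -38.0 dz 6.0 | ax -0.00 ay 0.00 az -4.37
```

>>> {"op": "servo_tool", "data": {
  "increments": [
    {"gripper": 0,"dx": -28,"dy": -26,"dz": 0,"az": -4.4},
    {"gripper": 0,"dx": -26,"dy": -28,"dz": 0,"az": -4.4},
    {"gripper": 0,"dx": -24,"dy": -30,"dz": 0,"az": -4.4},
    {"gripper": 0,"dx": -22,"dy": -32,"dz": 0,"az": -4.4},
    {"gripper": 0,"dx": -19,"dy": -33,"dz": 0,"az": -4.4}
  ],
  "squeeze": 40
}}

```text
invalid input
```

```bash
python3 -c "
from h import *
plan([.447,-.1135,.32],-5.8)"
```

```text
t 0.35 pos [ 0.2646 -0.6209  0.4044] yaw -66.9 tilt [-0.0002  0.0004] F [ 0.4 -0.1 -0.3] op 0.998 D [182.4 507.4 -84.4] W [ -0.    0.  -61.1]
dx -28.2 dy -26.2 dz 6.0 | ax -0.00 ay 0.00 az -4.37
dx -26.2 dy -28.3 dz 6.0 | ax -0.00 ay 0.00 az -4.37
dx -23.9 dy -30.2 dz 6.0 | ax -0.00 ay 0.00 az -4.37
dx -21.6 dy -31.9 dz 6.0 | ax -0.00 ay 0.00 az -4.37
dx -19.1 dy -33.5 dz 6.0 | ax -0.00 ay 0.00 az -4.37
dx -16.5 dy -34.8 dz 6.0 | ax -0.00 ay 0.00 az -4.37
dx -13.8 dy -36.0 dz 6.0 | ax -0.00 ay 0.00 az -4.37
dx -11.0 dy -36.9 dz 6.0 | ax -0.00 ay 0.00 az -4.37
dx -8.2 dy -37.6 dz 6.0 | ax -0.00 ay 0.00 az -4.37
dx -5.3 dy -38.2 dz 6.0 | ax -0.00 ay 0.00 az -4.37
dx -2.3 dy -38.4 dz 6.0 | ax -0.00 ay 0.00 az -4.37
dx 0.6 dy -38.5 dz 6.0 | ax -0.00 ay 0.00 az -4.37
dx 3.5 dy -38.4 dz 6.0 | ax -0.00 ay 0.00 az -4.37
dx 6.4 dy -38.0 dz 6.0 | ax -0.00 ay 0.00 az -4.37
```

>>> {"op": "servo_tool", "data": {
  "increments": [
    {"gripper": 0,"dx": -28,"dy": -26,"dz": 0,"ax": 0,"ay": 0,"az": -4.4},
    {"gripper": 0,"dx": -26,"dy": -28,"dz": 0,"ax": 0,"ay": 0,"az": -4.4},
    {"gripper": 0,"dx": -24,"dy": -30,"dz": 0,"ax": 0,"ay": 0,"az": -4.4},
    {"gripper": 0,"dx": -22,"dy": -32,"dz": 0,"ax": 0,"ay": 0,"az": -4.4},
    {"gripper": 0,"dx": -19,"dy": -33,"dz": 0,"ax": 0,"ay": 0,"az": -4.4}
  ],
  "squeeze": 40
}}

```text
time: 0.77
eef_pos: [0.3268, -0.441, 0.402]
tcp_rot: [0.925, -0.379, 0.0, 0.001]
wrist_force: [0.4, -0.4, -0.1]
opening: 0.999
```

```bash
python3 -c "
from h import *
plan([.447,-.1135,.32],-5.8)"
```

```text
t 0.77 pos [ 0.3268 -0.441   0.402 ] yaw -44.6 tilt [-0.001  -0.0026] F [ 0.4 -0.4 -0.1] op 0.999 D [120.2 327.5 -82. ] W [  0.2  -0.  -38.8]
dx -16.0 dy -35.3 dz 9.0 | ax 0.02 ay -0.00 az -4.31
dx -13.3 dy -36.4 dz 9.0 | ax 0.02 ay -0.00 az -4.31
dx -10.6 dy -37.3 dz 9.0 | ax 0.02 ay -0.00 az -4.31
dx -7.7 dy -38.0 dz 9.0 | ax 0.02 ay -0.00 az -4.31
dx -4.9 dy -38.5 dz 9.1 | ax 0.02 ay -0.00 az -4.31
dx -1.9 dy -38.7 dz 9.1 | ax 0.02 ay -0.00 az -4.31
dx 1.0 dy -38.8 dz 9.1 | ax 0.02 ay -0.00 az -4.31
dx 3.9 dy -38.6 dz 9.1 | ax 0.02 ay -0.00 az -4.31
dx 6.8 dy -38.2 dz 9.1 | ax 0.02 ay -0.00 az -4.31
```

>>> {"op": "servo_tool", "data": {
  "increments": [
    {"gripper": 0,"dx": -16,"dy": -35,"dz": 9,"ax": 0,"ay": 0,"az": -4.5},
    {"gripper": 0,"dx": -13,"dy": -36,"dz": 9,"ax": 0,"ay": 0,"az": -4.5},
    {"gripper": 0,"dx": -10,"dy": -37,"dz": 9,"ax": 0,"ay": 0,"az": -4.5},
    {"gripper": 0,"dx": -7,"dy": -38,"dz": 9,"ax": 0,"ay": 0,"az": -4.5},
    {"gripper": 0,"dx": -4,"dy": -38,"dz": 9,"ax": 0,"ay": 0,"az": -4.5}
  ]
}}

```text
time: 1.18
eef_pos: [0.3939, -0.2529, 0.3587]
tcp_rot: [0.983, -0.183, 0.004, 0.004]
wrist_force: [0.1, 0.1, 0.2]
opening: 0.998
```

>>> {"op": "servo_tool", "data": {
  "increments": [
    {"gripper": 0,"dx": -1,"dy": -38,"dz": 9,"ax": 0,"ay": 0,"az": -4.5},
    {"gripper": 0,"dx": 2,"dy": -38,"dz": 9,"ax": 0,"ay": 0,"az": -4.5},
    {"gripper": 0,"dx": 5,"dy": -38,"dz": 9,"ax": 0,"ay": 0,"az": -4.5},
    {"gripper": 0,"dx": 8,"dy": -30,"dz": 9,"ax": 0,"ay": 0,"az": -4.5}
  ]
}}

```text
time: 1.52
eef_pos: [0.4443, -0.1086, 0.3219]
tcp_rot: [1.0, -0.019, 0.006, 0.005]
wrist_force: [1.2, 0.3, 0.6]
opening: 0.995
```

```bash
python3 -c "
from h import *
plan([.4468,-.1135,.22],-5.8,30)
f=grab_frame('wrist');cv2.imwrite('pics/w1.png',f['pixels'])
print(f['eye'],proj(f,[.4468,-.1135,.09]))"
```

```text
t 1.52 pos [ 0.4443 -0.1086  0.3219] yaw -2.2 tilt [ 0.0114 -0.011 ] F [1.2 0.3 0.6] op 0.995 D [   2.5   -4.9 -101.9] W [ 0.6 -0.7  3.6]
dx 0.4 dy 0.9 dz 25.5 | ax 0.15 ay -0.17 az 0.89
dx 0.5 dy 1.0 dz 25.5 | ax 0.15 ay -0.17 az 0.89
dx 0.5 dy 1.0 dz 25.5 | ax 0.15 ay -0.17 az 0.89
dx 0.6 dy 1.1 dz 25.5 | ax 0.15 ay -0.17 az 0.89
[ 0.44741864 -0.0381566   0.28998568] [319.85540319 267.16945834]
```

View pics/w1.png

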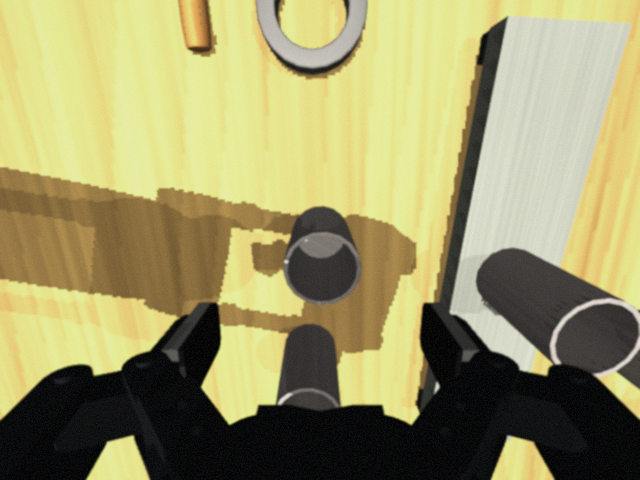

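The wrist view shows the near beaker's rim centred at (321,268), and the prediction was (320,267), so the pose is good to about 1 mm. Descending.

>>> {"op": "servo_tool", "data": {
  "increments": [
    {"gripper": 0,"dx": 0.5,"dy": 1,"dz": 26,"ax": 0.2,"ay": -0.2,"az": 1},
    {"gripper": 0,"dx": 0.5,"dy": 1,"dz": 26,"ax": 0.2,"ay": -0.2,"az": 1},
    {"gripper": 0,"dx": 0.5,"dy": 1,"dz": 26,"ax": 0.2,"ay": -0.2,"az": 1},
    {"gripper": 0,"dx": 0.5,"dy": 1,"dz": 25,"ax": 0.1,"ay": -0.2,"az": 1}
  ]
}}

```text
time: 1.9
eef_pos: [0.453, -0.1055, 0.2212]
tcp_rot: [0.999, -0.047, 0.007, -0.002]
wrist_force: [-0.2, -0.0, -0.3]
opening: 0.999
```

```bash
python3 -c "
from h import *
plan([.4468,-.1135,.22],-5.8,30)"
```

```text
t 1.9 pos [ 0.453  -0.1055  0.2212] yaw -5.4 tilt [0.0133 0.0027] F [-0.2 -0.  -0.3] op 0.999 D [-6.2 -8.  -1.2] W [-0.2 -0.7  0.4]
dx -5.4 dy 8.6 dz 1.1 | ax -0.23 ay -0.74 az 0.38
```

>>> {"op": "servo_tool", "data": {
  "increments": [
    {"gripper": 0,"dx": -5.4,"dy": 8.6,"dz": 1,"ax": -0.2,"ay": -0.7,"az": 0.4},
    {"gripper": 0,"dx": 0,"dy": 0,"dz": 0,"ax": 0,"ay": 0,"az": 0}
  ]
}}

```text
time: 2.07
eef_pos: [0.444, -0.1132, 0.2153]
tcp_rot: [0.999, -0.051, -0.005, -0.001]
wrist_force: [0.4, -0.4, 0.3]
opening: 0.999
```

```bash
python3 -c "
from h import *
plan([.4468,-.1135,.22],-5.8,30)"
```

```text
t 2.07 pos [ 0.444  -0.1132  0.2153] yaw -5.8 tilt [-0.0099  0.003 ] F [ 0.4 -0.4  0.3] op 0.999 D [ 2.8 -0.3  4.7] W [-0.1  0.6 -0. ]
dx 2.8 dy 0.0 dz -4.7 | ax -0.12 ay 0.58 az -0.01
```

>>> {"op": "servo_tool", "data": {
  "increments": [
    {"gripper": 0,"dx": 2.8,"dy": 0,"dz": -4.7,"ax": -0.1,"ay": 0.6,"az": 0},
    {"gripper": 0.2,"dx": 0,"dy": 0,"dz": 0,"ax": 0,"ay": 0,"az": 0},
    {"gripper": 0.6,"dx": 0,"dy": 0,"dz": 0,"ax": 0,"ay": 0,"az": 0},
    {"gripper": 1,"dx": 0,"dy": 0,"dz": 0,"ax": 0,"ay": 0,"az": 0}
  ],
  "squeeze": 35
}}

```text
time: 2.4
eef_pos: [0.4485, -0.1154, 0.2249]
tcp_rot: [0.999, -0.052, 0.004, 0.001]
wrist_force: [-2.3, 0.6, 1.7]
opening: 0.608
```

>>> {"op": "servo_tool", "data": {
  "increments": [
    {"gripper": 1,"dx": 0,"dy": 0,"dz": 0,"ax": 0,"ay": 0,"az": 0},
    {"gripper": 1,"dx": 0,"dy": 0,"dz": 0,"ax": 0,"ay": 0,"az": 0},
    {"gripper": 1,"dx": 0,"dy": 0,"dz": 0,"ax": 0,"ay": 0,"az": 0}
  ]
}}

```text
time: 2.65
eef_pos: [0.4495, -0.1158, 0.2276]
tcp_rot: [0.999, -0.052, 0.006, 0.001]
wrist_force: [0.1, -0.3, -0.5]
opening: 0.582
```

```bash
python3 -c "
from h import *
plan([.4468,-.1135,.32],-5.8,30)"
```

```text
t 2.65 pos [ 0.4495 -0.1158  0.2276] yaw -5.9 tilt [ 0.0122 -0.0035] F [ 0.1 -0.3 -0.5] op 0.582 D [-2.7  2.3 92.4] W [ 0.1 -0.7 -0.1]
dx -0.5 dy -0.5 dz -23.1 | ax 0.03 ay -0.18 az -0.03
dx -0.5 dy -0.5 dz -23.1 | ax 0.03 ay -0.18 az -0.03
dx -0.6 dy -0.5 dz -23.1 | ax 0.03 ay -0.18 az -0.03
dx -0.7 dy -0.5 dz -23.1 | ax 0.03 ay -0.18 az -0.03
```

>>> {"op": "servo_tool", "data": {
  "increments": [
    {"gripper": 1,"dx": 0,"dy": 0,"dz": -20,"ax": 0,"ay": 0,"az": 0},
    {"gripper": 1,"dx": 0,"dy": 0,"dz": -25,"ax": 0,"ay": 0,"az": 0},
    {"gripper": 1,"dx": 0,"dy": 0,"dz": -22,"ax": 0,"ay": 0,"az": 0},
    {"gripper": 1,"dx": 0,"dy": 0,"dz": -5,"ax": 0,"ay": 0,"az": 0}
  ]
}}

```text
time: 2.98
eef_pos: [0.4468, -0.1148, 0.2991]
tcp_rot: [0.999, -0.052, 0.002, 0.0]
wrist_force: [1.4, -0.0, -0.1]
opening: 0.581
```

```bash
python3 -c "
from h import *
plan([.5995,-.090,.31],-5.8,30)"
```

```text
t 2.98 pos [ 0.4468 -0.1148  0.2991] yaw -5.9 tilt [ 0.0049 -0.0011] F [ 1.4 -0.  -0.1] op 0.581 D [152.7  24.8  10.9] W [ 0.  -0.3 -0.1]
dx 24.9 dy -6.7 dz -1.7 | ax 0.01 ay -0.05 az -0.02
dx 24.9 dy -6.7 dz -1.7 | ax 0.01 ay -0.05 az -0.02
dx 24.9 dy -6.7 dz -1.7 | ax 0.01 ay -0.05 az -0.02
dx 24.9 dy -6.7 dz -1.8 | ax 0.01 ay -0.05 az -0.02
dx 24.9 dy -6.7 dz -1.8 | ax 0.01 ay -0.05 az -0.02
dx 24.9 dy -6.7 dz -1.8 | ax 0.01 ay -0.05 az -0.02
```

>>> {"op": "servo_tool", "data": {
  "increments": [
    {"gripper": 1,"dx": 20,"dy": -7,"dz": -2,"ax": 0,"ay": 0,"az": 0},
    {"gripper": 1,"dx": 26,"dy": -7,"dz": -2,"ax": 0,"ay": 0,"az": 0},
    {"gripper": 1,"dx": 26,"dy": -7,"dz": -2,"ax": 0,"ay": 0,"az": 0},
    {"gripper": 1,"dx": 26,"dy": -7,"dz": -2,"ax": 0,"ay": 0,"az": 0},
    {"gripper": 1,"dx": 26,"dy": -7,"dz": -2,"ax": 0,"ay": 0,"az": 0}
  ]
}}

```text
time: 3.4
eef_pos: [0.573, -0.092, 0.3084]
tcp_rot: [0.999, -0.053, 0.001, 0.001]
wrist_force: [-0.0, -0.5, -0.8]
opening: 0.582
```

>>> {"op": "servo_tool", "data": {
  "increments": [
    {"gripper": 1,"dx": 10,"dy": -3,"dz": 0,"ax": 0,"ay": 0,"az": 0},
    {"gripper": 1,"dx": 0,"dy": 0,"dz": 0,"ax": 0,"ay": 0,"az": 0}
  ]
}}

```text
time: 3.57
eef_pos: [0.5877, -0.0891, 0.3074]
tcp_rot: [0.999, -0.052, 0.003, 0.001]
wrist_force: [0.2, -0.3, -1.3]
opening: 0.579
```

```bash
python3 -c "
from h import *
plan([.5995,-.090,.273],-5.8,15)"
```

```text
t 3.57 pos [ 0.5877 -0.0891  0.3074] yaw -6.0 tilt [ 0.0056 -0.0017] F [ 0.2 -0.3 -1.3] op 0.579 D [ 11.8  -0.9 -34.4] W [ 0.1 -0.3 -0.2]
dx 3.9 dy -0.1 dz 11.5 | ax 0.02 ay -0.11 az -0.05
dx 3.9 dy -0.1 dz 11.5 | ax 0.02 ay -0.11 az -0.05
dx 3.9 dy -0.1 dz 11.5 | ax 0.02 ay -0.11 az -0.05
```

>>> {"op": "servo_tool", "data": {
  "increments": [
    {"gripper": 1,"dx": 4,"dy": 0,"dz": 10,"ax": 0,"ay": 0,"az": 0},
    {"gripper": 1,"dx": 4,"dy": 0,"dz": 10,"ax": 0,"ay": 0,"az": 0},
    {"gripper": 1,"dx": 3,"dy": 0,"dz": 8,"ax": 0,"ay": 0,"az": 0},
    {"gripper": 1,"dx": 0,"dy": 0,"dz": 0,"ax": 0,"ay": 0,"az": 0}
  ]
}}

```text
time: 3.9
eef_pos: [0.5961, -0.0905, 0.2737]
tcp_rot: [0.999, -0.052, -0.0, 0.001]
wrist_force: [-0.2, 0.6, -1.4]
opening: 0.577
```

```bash
python3 -c "
from h import *
plan([.5995,-.090,.268],-5.8,15)
f=grab_frame('scene');crop(f,160,220,360,340,4,'sc3.png')
f=grab_frame('side');crop(f,270,180,400,280,6,'sd3.png')
print(read_state()['eef_pos'])"
```

```text
t 3.9 pos [ 0.5961 -0.0905  0.2737] yaw -5.9 tilt [-0.001  -0.0012] F [-0.2  0.6 -1.4] op 0.577 D [ 3.4  0.5 -5.7] W [ 0.1  0.  -0.1]
dx 3.3 dy -0.8 dz 5.7 | ax 0.07 ay 0.05 az -0.13
[ 0.5962473  -0.09053198  0.27510733]
```

View pics/sc3.png

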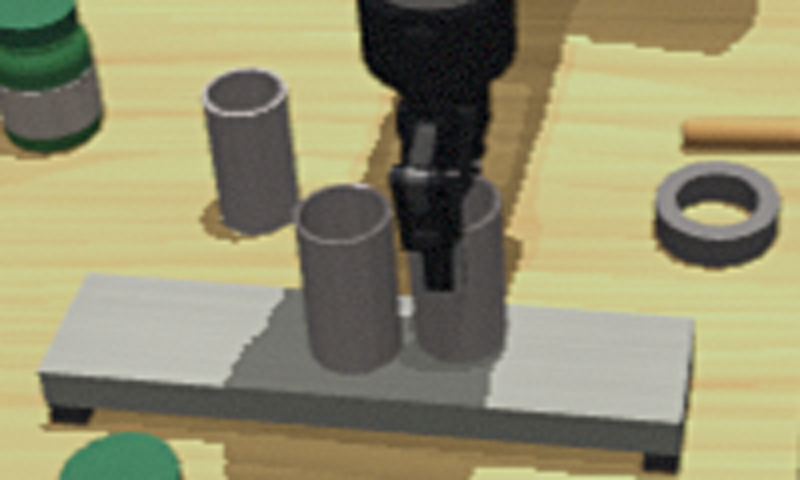

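View pics/sd3.png

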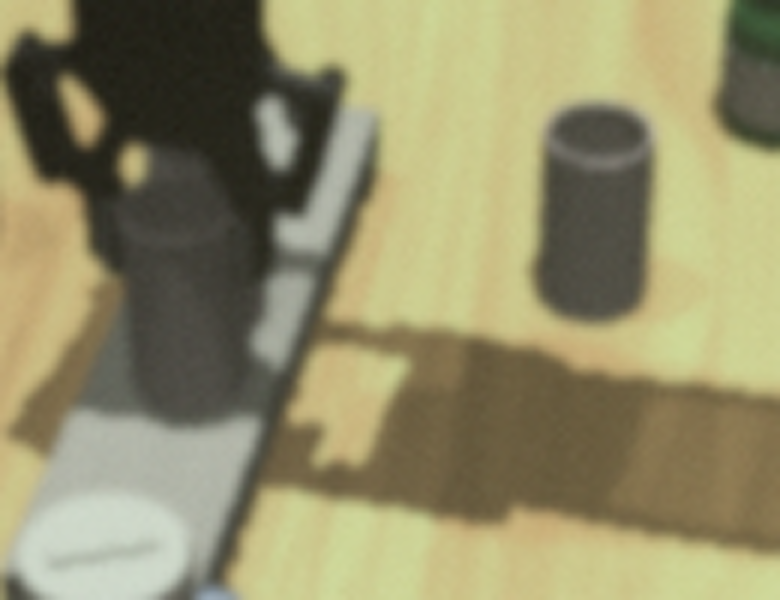

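The scene crop shows the held beaker right of the row beaker with a gap of about 14 crop px, roughly 7 mm, and a few mm behind the mid-line. Shifting it 3 mm and lowering.

>>> {"op": "servo_tool", "data": {
  "increments": [
    {"gripper": 1,"dx": 3.5,"dy": -1,"dz": 3,"ax": 0,"ay": 0,"az": 0},
    {"gripper": 1,"dx": 0,"dy": 0,"dz": 2,"ax": 0,"ay": 0,"az": 0},
    {"gripper": 1,"dx": 0,"dy": 0,"dz": 1,"ax": 0,"ay": 0,"az": 0}
  ]
}}

```text
time: 4.25
eef_pos: [0.5995, -0.0904, 0.2696]
tcp_rot: [0.999, -0.052, 0.001, 0.001]
wrist_force: [0.1, 0.2, -1.6]
opening: 0.582
```

```bash
python3 -c "
from h import *
plan([.5995,-.090,.268],-5.8,15)"
```

```text
t 4.25 pos [ 0.5995 -0.0904  0.2696] yaw -6.0 tilt [ 0.0012 -0.0016] F [ 0.1  0.2 -1.6] op 0.582 D [ 0.   0.4 -1.6] W [ 0.1 -0.1 -0.2]
dx -0.0 dy -0.4 dz 1.6 | ax 0.08 ay -0.08 az -0.19
```

>>> {"op": "servo_tool", "data": {
  "increments": [
    {"gripper": 1,"dx": 0,"dy": 0,"dz": 2,"ax": 0,"ay": 0,"az": 0},
    {"gripper": 1,"dx": 0,"dy": 0,"dz": 1,"ax": 0,"ay": 0,"az": 0}
  ]
}}

```text
time: 4.42
eef_pos: [0.5996, -0.0905, 0.267]
tcp_rot: [0.999, -0.052, 0.001, 0.001]
wrist_force: [-1.2, -0.3, -0.4]
opening: 0.576
```

>>> {"op": "servo_tool", "data": {
  "increments": [
    {"gripper": 1,"dx": 0,"dy": 0,"dz": 1.5,"ax": 0,"ay": 0,"az": 0},
    {"gripper": 1,"dx": 0,"dy": 0,"dz": 1,"ax": 0,"ay": 0,"az": 0}
  ]
}}

```text
time: 4.58
eef_pos: [0.5997, -0.0906, 0.2652]
tcp_rot: [0.999, -0.052, 0.002, 0.001]
wrist_force: [-3.1, -1.1, 5.2]
opening: 0.58
```

Contact is at 5 N. Releasing now, opening gently, then rising.

>>> {"op": "servo_tool", "data": {
  "increments": [
    {"gripper": 0.5,"dx": 0,"dy": 0,"dz": -0.5,"ax": 0,"ay": 0,"az": 0},
    {"gripper": 0,"dx": 0,"dy": 0,"dz": 0,"ax": 0,"ay": 0,"az": 0},
    {"gripper": 0,"dx": 0,"dy": 0,"dz": 0,"ax": 0,"ay": 0,"az": 0},
    {"gripper": 0,"dx": 0,"dy": 0,"dz": 0,"ax": 0,"ay": 0,"az": 0}
  ]
}}

```text
time: 4.92
eef_pos: [0.6002, -0.0906, 0.2666]
tcp_rot: [0.999, -0.052, 0.003, 0.001]
wrist_force: [-0.2, -0.5, -0.2]
opening: 0.967
```

>>> {"op": "servo_tool", "data": {
  "increments": [
    {"gripper": 0,"dx": 0,"dy": 0,"dz": -20,"ax": 0,"ay": 0,"az": 0},
    {"gripper": 0,"dx": 0,"dy": 0,"dz": -35,"ax": 0,"ay": 0,"az": 0},
    {"gripper": 0,"dx": 0,"dy": 0,"dz": -25,"ax": 0,"ay": 0,"az": 0}
  ]
}}

```text
time: 5.17
eef_pos: [0.597, -0.0898, 0.3405]
tcp_rot: [0.999, -0.052, -0.005, 0.0]
wrist_force: [0.6, -0.1, 0.1]
opening: 1.0
```

```bash
python3 -c "
from h import *
plan([.4326,-.2265,.335],-5.8,38)"
```

```text
t 5.17 pos [ 0.597  -0.0898  0.3405] yaw -6.0 tilt [-0.0102  0.0005] F [ 0.6 -0.1  0.1] op 1.0 D [-164.4 -136.7   -5.5] W [ 0.   0.6 -0.2]
dx -24.9 dy 25.5 dz 1.2 | ax 0.00 ay 0.10 az -0.03
dx -24.9 dy 25.5 dz 1.1 | ax 0.00 ay 0.10 az -0.03
dx -24.9 dy 25.5 dz 1.1 | ax 0.00 ay 0.10 az -0.03
dx -24.9 dy 25.5 dz 1.0 | ax 0.00 ay 0.10 az -0.03
dx -24.9 dy 25.5 dz 1.0 | ax 0.00 ay 0.10 az -0.03
dx -24.9 dy 25.4 dz 1.0 | ax 0.00 ay 0.10 az -0.03
```

>>> {"op": "servo_tool", "data": {
  "increments": [
    {"gripper": 0,"dx": -25,"dy": 25.5,"dz": -1,"ax": 0,"ay": 0.1,"az": 0},
    {"gripper": 0,"dx": -25,"dy": 25.5,"dz": 1,"ax": 0,"ay": 0.1,"az": 0},
    {"gripper": 0,"dx": -25,"dy": 25.5,"dz": 1,"ax": 0,"ay": 0.1,"az": 0},
    {"gripper": 0,"dx": -25,"dy": 25.5,"dz": 1,"ax": 0,"ay": 0.1,"az": 0},
    {"gripper": 0,"dx": -25,"dy": 25.5,"dz": 1,"ax": 0,"ay": 0.1,"az": 0}
  ]
}}

```text
time: 5.58
eef_pos: [0.4638, -0.2042, 0.3481]
tcp_rot: [0.999, -0.047, 0.011, 0.002]
wrist_force: [0.1, -0.4, -0.9]
opening: 0.997
```

>>> {"op": "servo_tool", "data": {
  "increments": [
    {"gripper": 0,"dx": -20,"dy": 20,"dz": 0,"ax": 0,"ay": 0,"az": 0},
    {"gripper": 0,"dx": 0,"dy": 0,"dz": 0,"ax": 0,"ay": 0,"az": 0}
  ]
}}

```text
time: 5.75
eef_pos: [0.437, -0.2252, 0.3478]
tcp_rot: [0.999, -0.049, 0.011, 0.003]
wrist_force: [0.1, -0.4, 0.2]
opening: 1.0
```

```bash
python3 -c "
from h import *
plan([.4326,-.2265,.222],-5.8,28)
f=grab_frame('wrist');cv2.imwrite('pics/w2.png',f['pixels'])
print(proj(f,[.4326,-.2265,.09]))
f=grab_frame('scene');crop(f,160,220,360,340,4,'sc4.png')"
```

```text
t 5.75 pos [ 0.437  -0.2252  0.3478] yaw -5.6 tilt [ 0.0207 -0.0074] F [ 0.1 -0.4  0.2] op 1.0 D [  -4.4   -1.3 -125.8] W [ 0.3 -1.2  0.2]
dx -1.4 dy 0.2 dz 25.1 | ax 0.06 ay -0.24 az 0.05
dx -1.3 dy 0.2 dz 25.1 | ax 0.06 ay -0.24 az 0.05
dx -1.2 dy 0.3 dz 25.1 | ax 0.06 ay -0.24 az 0.05
dx -1.1 dy 0.3 dz 25.1 | ax 0.06 ay -0.24 az 0.05
dx -1.0 dy 0.3 dz 25.2 | ax 0.06 ay -0.24 az 0.05
[306.00264095 251.88472973]
```

View pics/w2.png

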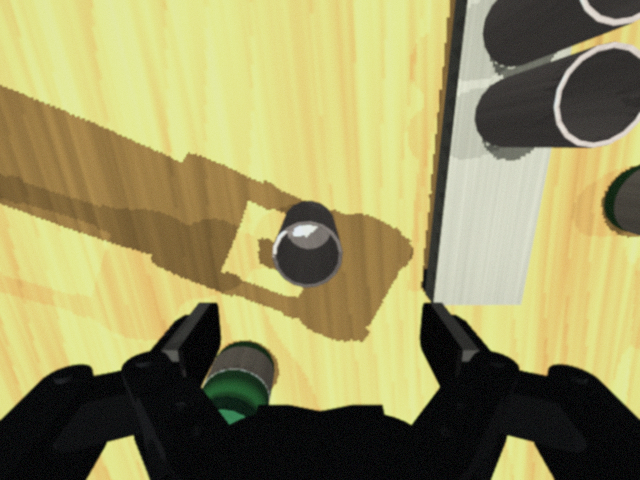

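View pics/sc4.png

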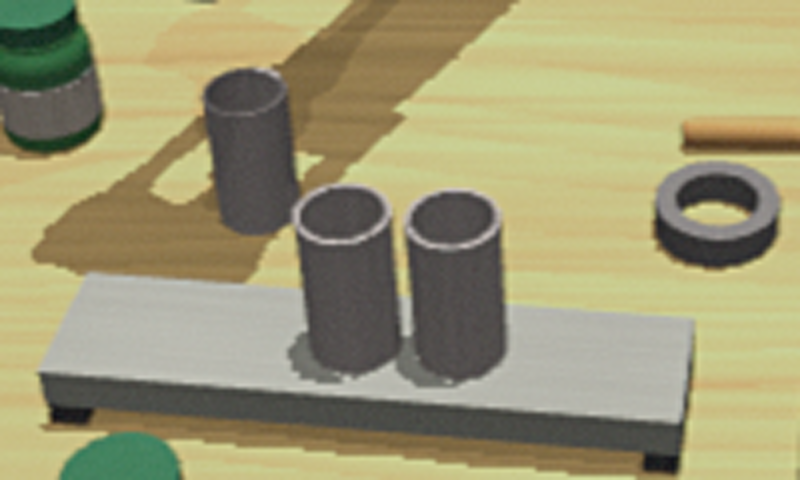

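Both shelf beakers stand upright with a gap of about 17 crop px, roughly 9 mm. The second beaker's rim is at wrist (307,252), matching the prediction of (306,252). Descending.

>>> {"op": "servo_tool", "data": {
  "increments": [
    {"gripper": 0,"dx": -1.5,"dy": 0,"dz": 24,"ax": 0.1,"ay": -0.3,"az": 0},
    {"gripper": 0,"dx": -1.5,"dy": 0,"dz": 26,"ax": 0.1,"ay": -0.3,"az": 0},
    {"gripper": 0,"dx": -1,"dy": 0,"dz": 26,"ax": 0.1,"ay": -0.2,"az": 0},
    {"gripper": 0,"dx": -1,"dy": 0,"dz": 24,"ax": 0,"ay": -0.2,"az": 0},
    {"gripper": 0,"dx": 0,"dy": 0,"dz": 12,"ax": 0,"ay": -0.1,"az": 0}
  ]
}}

```text
time: 6.27
eef_pos: [0.445, -0.2231, 0.2397]
tcp_rot: [0.999, -0.047, 0.011, 0.002]
wrist_force: [-0.3, -0.0, 0.1]
opening: 1.0
```

>>> {"op": "servo_tool", "data": {
  "increments": [
    {"gripper": 0,"dx": 0,"dy": 0,"dz": 0,"ax": 0,"ay": 0,"az": 0}
  ]
}}

```text
time: 6.35
eef_pos: [0.445, -0.2216, 0.2368]
tcp_rot: [0.999, -0.046, 0.009, 0.001]
wrist_force: [-0.9, -0.2, -0.8]
opening: 1.001
```

```bash
python3 -c "
from h import *
plan([.4326,-.2265,.225],-5.8,28)
a=grab_frame('scene'); A=lambda x,y:(160+(x+.5)/4-.5,220+(y+.5)/4-.5)
print(onz(a,*A(452.5,219),.13),onz(a,*A(342.5,214),.13))"
```

```text
t 6.35 pos [ 0.445  -0.2216  0.2368] yaw -5.3 tilt [ 0.0182 -0.003 ] F [-0.9 -0.2 -0.8] op 1.001 D [-12.4  -4.9 -11.8] W [ 0.1 -1.1  0.5]
dx -12.1 dy 6.0 dz 11.5 | ax 0.07 ay -1.06 az 0.47
[ 0.59830302 -0.08739609  0.13      ] [ 0.59476208 -0.14362142  0.13      ]
```

>>> {"op": "servo_tool", "data": {
  "increments": [
    {"gripper": 0,"dx": -12,"dy": 6,"dz": 0,"ax": 0.1,"ay": -1,"az": 0.4},
    {"gripper": 0,"dx": -2,"dy": 0,"dz": 5,"ax": 0,"ay": 0,"az": 0},
    {"gripper": 0,"dx": 0,"dy": 0,"dz": 4,"ax": 0,"ay": 0,"az": 0},
    {"gripper": 0,"dx": 0,"dy": 0,"dz": 0,"ax": 0,"ay": 0,"az": 0}
  ]
}}

```text
time: 6.73
eef_pos: [0.4327, -0.2265, 0.2312]
tcp_rot: [0.999, -0.049, 0.003, 0.001]
wrist_force: [0.8, -0.3, -0.6]
opening: 1.0
```

```bash
python3 -c "
from h import *
plan([.4326,-.2265,.225],-5.8,28)
f=grab_frame('wrist');cv2.imwrite('pics/w3.png',f['pixels'])
print(proj(f,[.4326,-.2265,.09]))"
```

```text
t 6.73 pos [ 0.4327 -0.2265  0.2312] yaw -5.6 tilt [ 0.0053 -0.0022] F [ 0.8 -0.3 -0.6] op 1.0 D [-0.1 -0.  -6.2] W [ 0.1 -0.3  0.2]
dx -0.1 dy 0.0 dz 6.2 | ax 0.10 ay -0.31 az 0.21
[317.53384226 344.78328221]
```

View pics/w3.png

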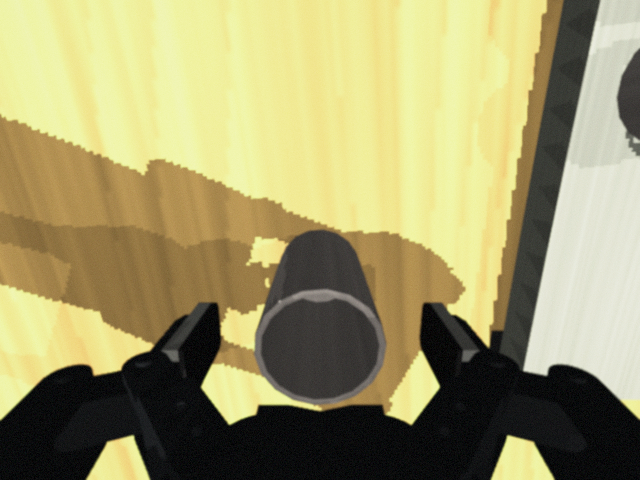

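The beaker's rim is centred between the fingers at (320,346). Lowering a little and gripping.

>>> {"op": "servo_tool", "data": {
  "increments": [
    {"gripper": 0,"dx": 0,"dy": 0,"dz": 5,"ax": 0,"ay": -0.3,"az": 0.2},
    {"gripper": 0.3,"dx": 0,"dy": 0,"dz": 1,"ax": 0,"ay": 0,"az": 0},
    {"gripper": 0.6,"dx": 0,"dy": 0,"dz": 0,"ax": 0,"ay": 0,"az": 0},
    {"gripper": 1,"dx": 0,"dy": 0,"dz": 0,"ax": 0,"ay": 0,"az": 0},
    {"gripper": 1,"dx": 0,"dy": 0,"dz": 0,"ax": 0,"ay": 0,"az": 0}
  ]
}}

```text
time: 7.2
eef_pos: [0.4338, -0.2274, 0.2272]
tcp_rot: [0.999, -0.051, 0.002, 0.002]
wrist_force: [-1.1, 0.2, 0.7]
opening: 0.589
```

>>> {"op": "servo_tool", "data": {
  "increments": [
    {"gripper": 1,"dx": 0,"dy": 0,"dz": 0,"ax": 0,"ay": 0,"az": 0},
    {"gripper": 1,"dx": 0,"dy": 0,"dz": 0,"ax": 0,"ay": 0,"az": 0}
  ]
}}

```text
time: 7.37
eef_pos: [0.4338, -0.2274, 0.2272]
tcp_rot: [0.999, -0.051, 0.002, 0.002]
wrist_force: [-0.4, 0.5, 0.2]
opening: 0.583
```

```bash
python3 -c "
from h import *
plan([.4326,-.2265,.225],-5.8,28)"
```

```text
t 7.37 pos [ 0.4338 -0.2274  0.2272] yaw -5.9 tilt [ 0.0038 -0.004 ] F [-0.4  0.5  0.2] op 0.583 D [-1.2  0.9 -2.2] W [ 0.2 -0.2 -0.1]
dx -1.3 dy -0.8 dz 2.2 | ax 0.20 ay -0.24 az -0.07
```

>>> {"op": "servo_tool", "data": {
  "increments": [
    {"gripper": 1,"dx": 0,"dy": 0,"dz": -20,"ax": 0,"ay": 0,"az": 0},
    {"gripper": 1,"dx": 0,"dy": 0,"dz": -28,"ax": 0,"ay": 0,"az": 0},
    {"gripper": 1,"dx": 0,"dy": 0,"dz": -25,"ax": 0,"ay": 0,"az": 0},
    {"gripper": 1,"dx": 5,"dy": 0,"dz": -8,"ax": 0,"ay": 0,"az": 0}
  ]
}}

```text
time: 7.7
eef_pos: [0.4359, -0.2261, 0.3056]
tcp_rot: [0.999, -0.051, -0.003, -0.001]
wrist_force: [0.6, -0.5, -1.4]
opening: 0.59
```

```bash
python3 -c "
from h import *
plan([.591,-.2035,.312],-5.8,28)"
```

```text
t 7.7 pos [ 0.4359 -0.2261  0.3056] yaw -5.9 tilt [-0.0064  0.0022] F [ 0.6 -0.5 -1.4] op 0.59 D [155.1  22.6   6.4] W [-0.1  0.4 -0.1]
dx 25.3 dy -6.4 dz -1.2 | ax -0.01 ay 0.06 az -0.01
dx 25.3 dy -6.4 dz -1.2 | ax -0.01 ay 0.06 az -0.01
dx 25.3 dy -6.4 dz -1.2 | ax -0.01 ay 0.06 az -0.01
dx 25.3 dy -6.4 dz -1.1 | ax -0.01 ay 0.06 az -0.01
dx 25.3 dy -6.4 dz -1.1 | ax -0.01 ay 0.06 az -0.01
dx 25.3 dy -6.4 dz -1.1 | ax -0.01 ay 0.06 az -0.01
```

>>> {"op": "servo_tool", "data": {
  "increments": [
    {"gripper": 1,"dx": 20,"dy": -5,"dz": -1,"ax": 0,"ay": 0,"az": 0},
    {"gripper": 1,"dx": 26,"dy": -6,"dz": -1,"ax": 0,"ay": 0,"az": 0},
    {"gripper": 1,"dx": 26,"dy": -6,"dz": -1,"ax": 0,"ay": 0.1,"az": 0},
    {"gripper": 1,"dx": 26,"dy": -6,"dz": -1,"ax": 0,"ay": 0.1,"az": 0},
    {"gripper": 1,"dx": 26,"dy": -6,"dz": -1,"ax": 0,"ay": 0.1,"az": 0}
  ]
}}

```text
time: 8.12
eef_pos: [0.5649, -0.2104, 0.3107]
tcp_rot: [0.999, -0.054, 0.001, 0.0]
wrist_force: [0.2, -0.9, 0.4]
opening: 0.584
```

>>> {"op": "servo_tool", "data": {
  "increments": [
    {"gripper": 1,"dx": 18,"dy": -4,"dz": 0,"ax": 0,"ay": 0,"az": 0},
    {"gripper": 1,"dx": 0,"dy": 0,"dz": 0,"ax": 0,"ay": 0,"az": 0}
  ]
}}

```text
time: 8.28
eef_pos: [0.5889, -0.2074, 0.3094]
tcp_rot: [0.999, -0.053, 0.003, 0.0]
wrist_force: [1.3, 0.1, -1.0]
opening: 0.584
```

```bash
python3 -c "
from h import *
plan([.591,-.2035,.275],-5.8,12)"
```

```text
t 8.28 pos [ 0.5889 -0.2074  0.3094] yaw -6.0 tilt [ 0.0062 -0.0013] F [ 1.3  0.1 -1. ] op 0.584 D [  2.1   3.9 -34.4] W [ 0.  -0.4 -0.2]
dx 0.5 dy -1.4 dz 11.5 | ax 0.01 ay -0.12 az -0.08
dx 0.5 dy -1.4 dz 11.5 | ax 0.01 ay -0.12 az -0.08
dx 0.5 dy -1.4 dz 11.5 | ax 0.01 ay -0.12 az -0.08
```

>>> {"op": "servo_tool", "data": {
  "increments": [
    {"gripper": 1,"dx": 0.5,"dy": -1.4,"dz": 10,"ax": 0,"ay": -0.1,"az": 0},
    {"gripper": 1,"dx": 0.5,"dy": -1.4,"dz": 10,"ax": 0,"ay": -0.1,"az": -0.1},
    {"gripper": 1,"dx": 0.5,"dy": -1,"dz": 8,"ax": 0,"ay": -0.1,"az": 0},
    {"gripper": 1,"dx": 0,"dy": 0,"dz": 0,"ax": 0,"ay": 0,"az": 0}
  ]
}}

```text
time: 8.62
eef_pos: [0.5898, -0.2029, 0.2749]
tcp_rot: [0.999, -0.051, -0.002, -0.0]
wrist_force: [-0.4, -0.4, -1.6]
opening: 0.583
```

```bash
python3 -c "
from h import *
plan([.591,-.2035,.2675],-5.8,12)
f=grab_frame('scene');crop(f,160,220,360,340,4,'sc5.png')"
```

```text
t 8.62 pos [ 0.5898 -0.2029  0.2749] yaw -5.9 tilt [-0.0046  0.0008] F [-0.4 -0.4 -1.6] op 0.583 D [ 1.2 -0.6 -7.4] W [-0.   0.3 -0.1]
dx 1.3 dy 0.5 dz 7.4 | ax -0.02 ay 0.27 az -0.08
```

View pics/sc5.png

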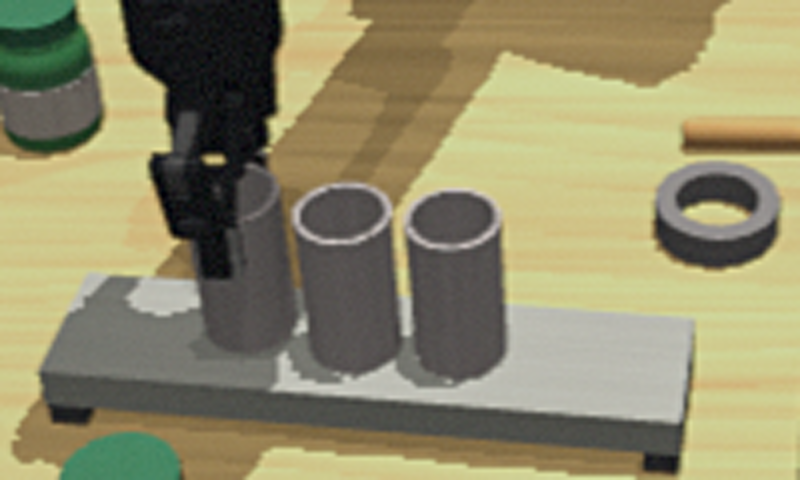

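The gap to the held beaker is about 13 px, roughly 7 mm. Moving 2 mm forward and setting it down.

>>> {"op": "servo_tool", "data": {
  "increments": [
    {"gripper": 1,"dx": 2,"dy": 0.5,"dz": 3,"ax": 0,"ay": 0.3,"az": 0},
    {"gripper": 1,"dx": 0,"dy": 0,"dz": 3,"ax": 0,"ay": 0,"az": 0},
    {"gripper": 1,"dx": 0,"dy": 0,"dz": 1.5,"ax": 0,"ay": 0,"az": 0}
  ]
}}

```text
time: 8.92
eef_pos: [0.5902, -0.2042, 0.2672]
tcp_rot: [0.999, -0.052, 0.0, -0.0]
wrist_force: [-3.2, 1.7, 12.2]
opening: 0.586
```

>>> {"op": "servo_tool", "data": {
  "increments": [
    {"gripper": 1,"dx": 0,"dy": 0,"dz": 1.5,"ax": 0,"ay": 0,"az": 0}
  ]
}}

```text
time: 9.0
eef_pos: [0.5902, -0.2044, 0.2673]
tcp_rot: [0.999, -0.052, 0.0, -0.0]
wrist_force: [-4.6, 2.2, 14.1]
opening: 0.585
```

>>> {"op": "servo_tool", "data": {
  "increments": [
    {"gripper": 1,"dx": 0,"dy": 0,"dz": -0.5,"ax": 0,"ay": 0,"az": 0},
    {"gripper": 0.5,"dx": 0,"dy": 0,"dz": -0.3,"ax": 0,"ay": 0,"az": 0},
    {"gripper": 0,"dx": 0,"dy": 0,"dz": 0,"ax": 0,"ay": 0,"az": 0},
    {"gripper": 0,"dx": 0,"dy": 0,"dz": 0,"ax": 0,"ay": 0,"az": 0},
    {"gripper": 0,"dx": 0,"dy": 0,"dz": 0,"ax": 0,"ay": 0,"az": 0}
  ]
}}

```text
time: 9.42
eef_pos: [0.5906, -0.2052, 0.2708]
tcp_rot: [0.999, -0.053, 0.003, 0.001]
wrist_force: [0.5, 0.0, 0.1]
opening: 0.976
```

>>> {"op": "servo_tool", "data": {
  "increments": [
    {"gripper": 0,"dx": 0,"dy": 0,"dz": -20,"ax": 0,"ay": 0,"az": 0},
    {"gripper": 0,"dx": 0,"dy": 0,"dz": -35,"ax": 0,"ay": 0,"az": 0},
    {"gripper": 0,"dx": 0,"dy": 0,"dz": -35,"ax": 0,"ay": 0,"az": 0}
  ]
}}

```text
time: 9.67
eef_pos: [0.5867, -0.2039, 0.3521]
tcp_rot: [0.999, -0.053, -0.007, -0.002]
wrist_force: [-0.0, -0.3, 0.9]
opening: 1.003
```

```bash
python3 -c "
from h import *
f=grab_frame('scene');crop(f,160,220,360,340,4,'sc6.png')
f=grab_frame('side');crop(f,270,180,400,280,6,'sd6.png')
print(read_state())"
```

```text
{'time': 9.7667, 'joints': array([-3.74643316e-01,  1.99765689e-01,  1.76656230e+00,  4.68925764e-04,
        1.17429685e+00, -2.69342568e-01]), 'qvel': array([-0.00041256,  0.03352508,  0.05769259,  0.0008401 , -0.05380886,
       -0.00063848]), 'joint_torque': array([ 5.17320342e-02, -4.44618773e+01, -3.24487066e+01, -3.35717896e-04,
        8.23282935e-01,  4.13170017e-05]), 'eef_pos': array([ 0.58959265, -0.20499964,  0.35986988]), 'tcp_rot': array([ 9.98609385e-01, -5.27163622e-02,  5.27495306e-04, -5.20624014e-05]), 'wrist_force': array([ 0.04550621, -0.05154372,  1.34755244]), 'wrist_torque': array([-0.00178626, -0.00435217, -0.03234196]), 'opening': 0.9974652531359103}
```

View pics/sc6.png

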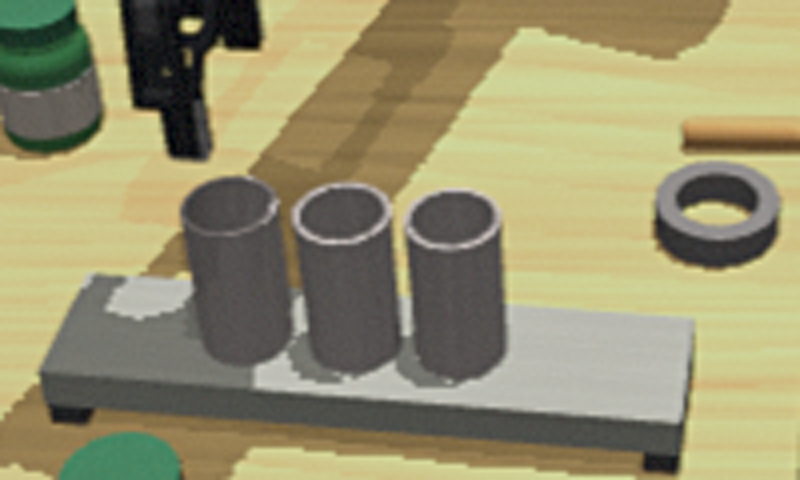

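View pics/sd6.png

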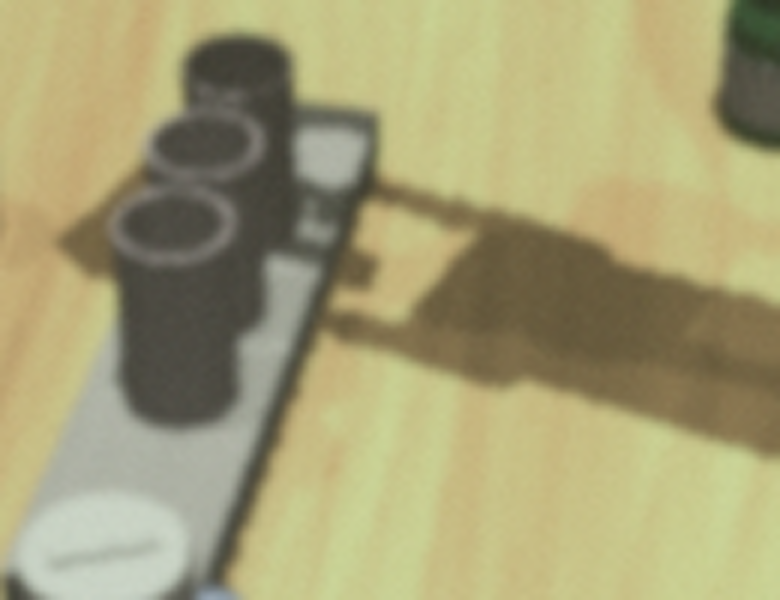

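The side-view rims at crop (239,68), (205,146) and (174,224) lie on one line, and the gaps are about 7–9 mm. The row is done. Now the cap.

```bash
python3 -c "
from h import *
A=lambda x,y:(160+(x+.5)/4-.5,220+(y+.5)/4-.5)
B=lambda x,y:(270+(x+.5)/6-.5,180+(y+.5)/6-.5)
a=grab_frame('scene');b=grab_frame('side')
for p,q in [((231,206),(239,68)),((343,214),(205,146)),((453,219),(174,224))]: print(tri(a,A(*p),b,B(*q)),onz(a,*A(*p),.13)[:2],onz(b,*B(*q),.13)[:2])
plan([.5695,.193,.43],-30,38)"
```

```text
(array([ 0.58770481, -0.20236594,  0.13073774]), np.float64(0.0030399755896549398)) [ 0.58876867 -0.2013923 ] [ 0.58751544 -0.20584867]
(array([ 0.59341329, -0.14440059,  0.13051635]), np.float64(0.0030912081810559942)) [ 0.59475991 -0.14336741] [ 0.59313421 -0.14745324]
(array([ 0.59742118, -0.08831611,  0.13130828]), np.float64(0.003930015584826394)) [ 0.59830086 -0.08714286] [ 0.59719361 -0.0928629 ]
t 9.87 pos [ 0.588  -0.2044  0.3547] yaw -6.0 tilt [-0.0061  0.0029] F [ 0.4  0.4 -0.3] op 1.002 D [-18.5 397.4  75.3] W [-0.   0.4 24. ]
dx -5.5 dy -35.8 dz -6.7 | ax -0.00 ay 0.04 az 2.18
dx -6.9 dy -35.5 dz -6.7 | ax -0.00 ay 0.04 az 2.18
dx -8.2 dy -35.2 dz -6.7 | ax -0.00 ay 0.04 az 2.18
dx -9.5 dy -34.9 dz -6.8 | ax -0.00 ay 0.04 az 2.18
dx -10.9 dy -34.5 dz -6.8 | ax -0.00 ay 0.04 az 2.18
dx -12.2 dy -34.1 dz -6.8 | ax -0.00 ay 0.04 az 2.18
dx -13.4 dy -33.6 dz -6.8 | ax -0.00 ay 0.04 az 2.18
dx -14.7 dy -33.1 dz -6.8 | ax -0.00 ay 0.04 az 2.18
dx -15.9 dy -32.5 dz -6.8 | ax -0.00 ay 0.04 az 2.18
dx -17.2 dy -31.8 dz -6.8 | ax -0.00 ay 0.04 az 2.18
dx -18.4 dy -31.2 dz -6.8 | ax -0.00 ay 0.04 az 2.18
```

>>> {"op": "servo_tool", "data": {
  "increments": [
    {"gripper": 0,"dx": -5.5,"dy": -33,"dz": -12,"ax": 0,"ay": 0,"az": 2.2},
    {"gripper": 0,"dx": -7,"dy": -35.5,"dz": -10,"ax": 0,"ay": 0,"az": 2.2},
    {"gripper": 0,"dx": -8,"dy": -35,"dz": -10,"ax": 0,"ay": 0,"az": 2.2},
    {"gripper": 0,"dx": -9.5,"dy": -35,"dz": -10,"ax": 0,"ay": 0,"az": 2.2},
    {"gripper": 0,"dx": -11,"dy": -34.5,"dz": -10,"ax": 0,"ay": 0,"az": 2.2}
  ]
}}

```text
time: 10.28
eef_pos: [0.5773, -0.0277, 0.3967]
tcp_rot: [0.987, -0.158, -0.012, 0.0]
wrist_force: [1.5, -0.1, -0.4]
opening: 1.001
```

```bash
python3 -c "
from h import *
plan([.5695,.193,.44],-30,36)"
```

```text
t 10.28 pos [ 0.5773 -0.0277  0.3967] yaw -18.2 tilt [-0.0238  0.0038] F [ 1.5 -0.1 -0.4] op 1.001 D [ -7.8 220.7  43.3] W [ 0.4  1.3 11.8]
dx -11.1 dy -29.6 dz -6.0 | ax 0.05 ay 0.19 az 1.69
dx -11.9 dy -29.2 dz -6.0 | ax 0.05 ay 0.19 az 1.69
dx -12.7 dy -28.9 dz -6.1 | ax 0.05 ay 0.19 az 1.69
dx -13.6 dy -28.5 dz -6.1 | ax 0.05 ay 0.19 az 1.69
dx -14.4 dy -28.1 dz -6.1 | ax 0.05 ay 0.19 az 1.69
dx -15.2 dy -27.7 dz -6.1 | ax 0.05 ay 0.19 az 1.69
dx -16.0 dy -27.2 dz -6.1 | ax 0.05 ay 0.19 az 1.69
```

>>> {"op": "servo_tool", "data": {
  "increments": [
    {"gripper": 0,"dx": -11,"dy": -29.6,"dz": -8,"ax": 0,"ay": 0.2,"az": 1.7},
    {"gripper": 0,"dx": -12,"dy": -29,"dz": -8,"ax": 0,"ay": 0.2,"az": 1.7},
    {"gripper": 0,"dx": -12.7,"dy": -29,"dz": -7,"ax": 0,"ay": 0.2,"az": 1.7},
    {"gripper": 0,"dx": -13.6,"dy": -28.5,"dz": -6,"ax": 0,"ay": 0.2,"az": 1.7},
    {"gripper": 0,"dx": -14.4,"dy": -28,"dz": -6,"ax": 0,"ay": 0.2,"az": 1.7}
  ]
}}

```text
time: 10.7
eef_pos: [0.5685, 0.1382, 0.4243]
tcp_rot: [0.972, -0.235, -0.01, 0.004]
wrist_force: [0.9, -0.2, -0.5]
opening: 0.995
```

>>> {"op": "servo_tool", "data": {
  "increments": [
    {"gripper": 0,"dx": -15,"dy": -27,"dz": -3,"ax": 0,"ay": 0.1,"az": 1.7},
    {"gripper": 0,"dx": -8,"dy": -15,"dz": 0,"ax": 0,"ay": 0,"az": 1},
    {"gripper": 0,"dx": 0,"dy": 0,"dz": 0,"ax": 0,"ay": 0,"az": 0}
  ]
}}

```text
time: 10.95
eef_pos: [0.5657, 0.1939, 0.4228]
tcp_rot: [0.966, -0.257, -0.012, 0.005]
wrist_force: [0.0, -1.3, -0.7]
opening: 1.003
```

```bash
python3 -c "
from h import *
plan([.5695,.193,.36],-30,20)
f=grab_frame('wrist');cv2.imwrite('pics/w4.png',f['pixels'])
print(proj(f,[.5695,.193,.216]),f['eye'],read_state()['eef_pos'])"
```

```text
t 10.95 pos [0.5657 0.1939 0.4228] yaw -29.8 tilt [-0.0257 -0.004 ] F [ 0.  -1.3 -0.7] op 1.003 D [  3.8  -0.9 -62.8] W [0.9 1.2 0.3]
dx 1.3 dy -0.5 dz 15.7 | ax 0.23 ay 0.29 az 0.06
dx 1.2 dy -0.5 dz 15.7 | ax 0.23 ay 0.29 az 0.06
dx 1.1 dy -0.4 dz 15.7 | ax 0.23 ay 0.29 az 0.06
dx 1.0 dy -0.4 dz 15.7 | ax 0.23 ay 0.29 az 0.06
[333.64959583 271.43928131] [0.60038091 0.25519222 0.39054945] [0.56559435 0.19273391 0.42235148]
```

View pics/w4.png

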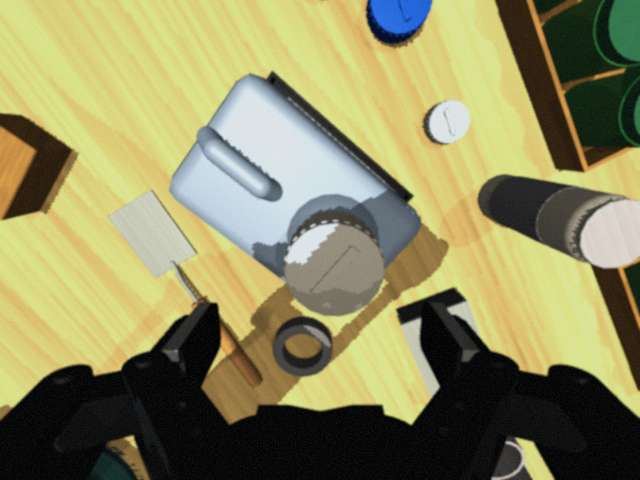

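The cap's top circle is centred at about (334,267), against a prediction of (334,271), so it lies within 2 mm at about (0.570, 0.194). The fingers straddle it and stay clear of the handle. Descending with the tilt corrected.

>>> {"op": "servo_tool", "data": {
  "increments": [
    {"gripper": 0,"dx": 1.3,"dy": -1,"dz": 14,"ax": 0.4,"ay": 0.6,"az": 0},
    {"gripper": 0,"dx": 1.2,"dy": -0.5,"dz": 16,"ax": 0.3,"ay": 0.4,"az": 0},
    {"gripper": 0,"dx": 1,"dy": -0.5,"dz": 14,"ax": 0.2,"ay": 0.3,"az": 0},
    {"gripper": 0,"dx": 0,"dy": 0,"dz": 6,"ax": 0,"ay": 0,"az": 0},
    {"gripper": 0,"dx": 0,"dy": 0,"dz": 0,"ax": 0,"ay": 0,"az": 0}
  ]
}}

```text
time: 11.42
eef_pos: [0.5679, 0.1887, 0.3647]
tcp_rot: [0.967, -0.256, -0.002, 0.005]
wrist_force: [-0.1, 0.3, -0.6]
opening: 1.0
```

```bash
python3 -c "
from h import *
plan([.570,.194,.352],-30,20)"
```

```text
t 11.42 pos [0.5679 0.1887 0.3647] yaw -29.6 tilt [-0.0061 -0.0081] F [-0.1  0.3 -0.6] op 1.0 D [  2.1   5.3 -12.7] W [0.6 0.1 0.4]
dx -0.8 dy -5.7 dz 12.6 | ax 0.57 ay 0.07 az 0.38
```

>>> {"op": "servo_tool", "data": {
  "increments": [
    {"gripper": 0,"dx": -0.8,"dy": -5.7,"dz": 5,"ax": 0.6,"ay": 0,"az": 0.4},
    {"gripper": 0,"dx": 0,"dy": 0,"dz": 4,"ax": 0,"ay": 0,"az": 0},
    {"gripper": 0,"dx": 0,"dy": 0,"dz": 2,"ax": 0,"ay": 0,"az": 0},
    {"gripper": 0,"dx": 0,"dy": 0,"dz": 0,"ax": 0,"ay": 0,"az": 0}
  ]
}}

```text
time: 11.75
eef_pos: [0.5705, 0.1923, 0.3522]
tcp_rot: [0.965, -0.261, -0.001, -0.0]
wrist_force: [-0.3, 0.0, 0.5]
opening: 1.0
```

```bash
python3 -c "
from h import *
plan([.570,.194,.352],-30,20)
f=grab_frame('scene');crop(f,360,200,460,275,8,'sc7.png')
f=grab_frame('side');crop(f,240,230,340,305,8,'sd7.png')"
```

```text
t 11.75 pos [0.5705 0.1923 0.3522] yaw -30.2 tilt [-0.0024  0.0009] F [-0.3  0.   0.5] op 1.0 D [-0.5  1.7 -0.2] W [ 0.   0.1 -0.2]
dx -1.3 dy -1.3 dz 0.2 | ax 0.02 ay 0.15 az -0.20
```

View pics/sc7.png

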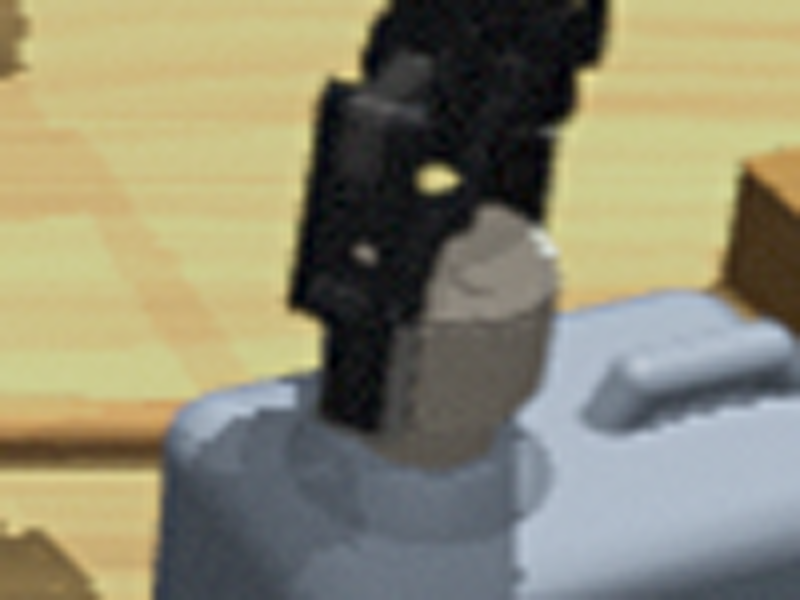

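View pics/sd7.png

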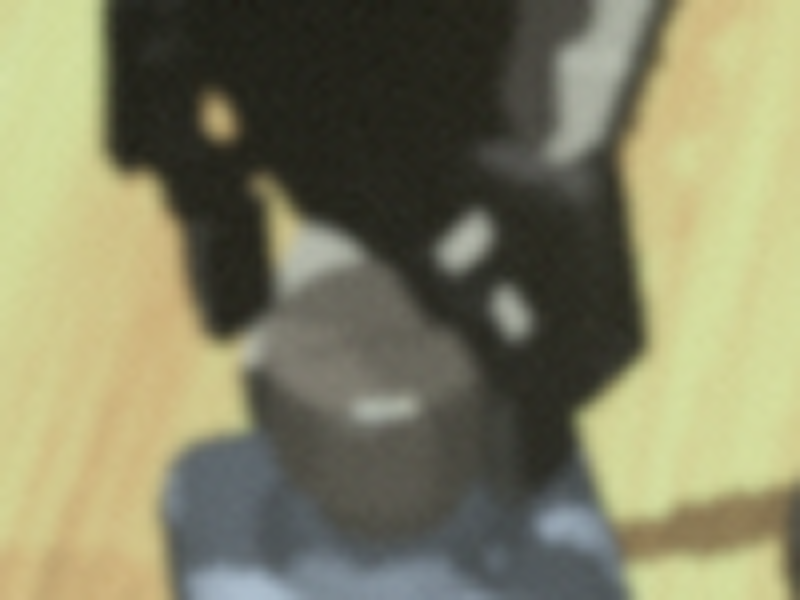

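The fingers straddle the cap's sides and clear the shoulder. Closing.

>>> {"op": "servo_tool", "data": {
  "increments": [
    {"gripper": 0,"dx": -1,"dy": -1.3,"dz": 0,"ax": 0,"ay": 0,"az": 0},
    {"gripper": 0.3,"dx": 0,"dy": 0,"dz": 0,"ax": 0,"ay": 0,"az": 0},
    {"gripper": 1,"dx": 0,"dy": 0,"dz": 0,"ax": 0,"ay": 0,"az": 0},
    {"gripper": 1,"dx": 0,"dy": 0,"dz": 0,"ax": 0,"ay": 0,"az": 0},
    {"gripper": 1,"dx": 0,"dy": 0,"dz": 0,"ax": 0,"ay": 0,"az": 0}
  ],
  "squeeze": 90
}}

```text
time: 12.27
eef_pos: [0.5705, 0.1948, 0.3558]
tcp_rot: [0.966, -0.26, 0.0, -0.001]
wrist_force: [1.8, -1.4, -1.4]
opening: 0.64
```

>>> {"op": "servo_tool", "data": {
  "increments": [
    {"gripper": 1,"dx": 0,"dy": 0,"dz": 0,"ax": 0,"ay": 0,"az": 0},
    {"gripper": 1,"dx": 0,"dy": 0,"dz": 0,"ax": 0,"ay": 0,"az": 0}
  ]
}}

```text
time: 12.43
eef_pos: [0.5705, 0.1948, 0.3557]
tcp_rot: [0.966, -0.26, 0.0, -0.001]
wrist_force: [-1.1, 0.0, -0.2]
opening: 0.638
```

```bash
python3 -c "
from h import *
plan([.570,.194,.352],-30,20)"
```

```text
t 12.43 pos [0.5705 0.1948 0.3557] yaw -30.2 tilt [0.001  0.0025] F [-1.1  0.  -0.2] op 0.638 D [-0.5 -0.8 -3.7] W [-0.2  0.  -0.2]
dx -0.0 dy 0.9 dz 3.7 | ax -0.15 ay 0.02 az -0.16
```

>>> {"op": "servo_tool", "data": {
  "increments": [
    {"gripper": 1,"dx": 0,"dy": 0,"dz": 3,"ax": 0,"ay": 0,"az": 0},
    {"gripper": 1,"dx": 0,"dy": 0,"dz": 3,"ax": 0,"ay": 0,"az": 0}
  ]
}}

```text
time: 12.6
eef_pos: [0.5705, 0.1948, 0.3534]
tcp_rot: [0.966, -0.26, 0.0, -0.001]
wrist_force: [-6.4, -1.9, 14.0]
opening: 0.638
```

>>> {"op": "servo_tool", "data": {
  "increments": [
    {"gripper": 1,"dx": 0,"dy": 0,"dz": 4,"ax": 0,"ay": 0,"az": 0},
    {"gripper": 1,"dx": 0,"dy": 0,"dz": 4,"ax": 0,"ay": 0,"az": 0},
    {"gripper": 1,"dx": 0,"dy": 0,"dz": 4,"ax": 0,"ay": 0,"az": 0}
  ]
}}

```text
time: 12.85
eef_pos: [0.5703, 0.1947, 0.3509]
tcp_rot: [0.966, -0.26, 0.001, -0.002]
wrist_force: [-9.2, -2.8, 17.4]
opening: 0.639
```

>>> {"op": "servo_tool", "data": {
  "increments": [
    {"gripper": 1,"dx": 0.5,"dy": 0,"dz": 5,"ax": 0,"ay": 0,"az": 0},
    {"gripper": 1,"dx": 0.5,"dy": 0,"dz": 5,"ax": 0,"ay": 0,"az": 0}
  ]
}}

```text
time: 13.02
eef_pos: [0.5704, 0.1945, 0.3488]
tcp_rot: [0.966, -0.26, 0.001, -0.003]
wrist_force: [-10.9, -1.9, 20.5]
opening: 0.637
```

```bash
python3 -c "
from h import *
plan([.5705,.1948,.352],-30,20); s=read_state();print(s['wrist_torque'])
f=grab_frame('scene');crop(f,360,200,460,275,8,'sc8.png');print(read_state()['wrist_force'],read_state()['eef_pos'])"
```

```text
t 13.02 pos [0.5704 0.1945 0.3488] yaw -30.2 tilt [0.0024 0.0046] F [-10.9  -1.9  20.5] op 0.637 D [0.1 0.3 3.2] W [-0.3  0.  -0.2]
dx -0.0 dy -0.3 dz -3.2 | ax -0.30 ay 0.01 az -0.17
[-0.2481329   1.93790497  0.02484057]
[-9.98985517 -2.51197062 19.63897168] [0.57038192 0.19448357 0.34865598]
```

View pics/sc8.png

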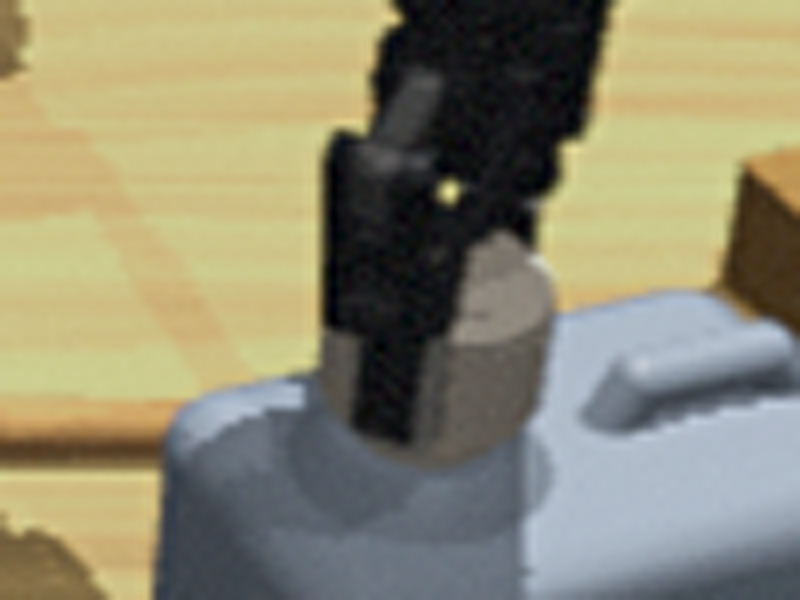

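Pressed 7 mm at 20 N, and the cap has followed. Twisting anticlockwise while pressed.

>>> {"op": "servo_tool", "data": {
  "increments": [
    {"gripper": 1,"dx": -0.5,"dy": 0,"dz": 5,"ax": 0,"ay": 0,"az": -3},
    {"gripper": 1,"dx": 0,"dy": 0,"dz": 5,"ax": 0,"ay": 0,"az": -5},
    {"gripper": 1,"dx": 0,"dy": 0,"dz": 5,"ax": 0,"ay": 0,"az": -5}
  ]
}}

```text
time: 13.32
eef_pos: [0.5693, 0.1953, 0.3476]
tcp_rot: [0.989, -0.147, 0.001, -0.004]
wrist_force: [-12.6, -4.4, 25.8]
opening: 0.637
```

```bash
python3 -c "
from h import *
plan([.5705,.1948,.352],60,20); s=read_state();print(s['wrist_torque'])" | grep -v dx
```

```text
t 13.32 pos [0.5693 0.1953 0.3476] yaw -16.9 tilt [0.004  0.0075] F [-12.6  -4.4  25.8] op 0.637 D [ 1.2 -0.5  4.4] W [ -0.3  -0.4 -76.9]
[-0.60461905  2.2007498  -0.6558969 ]
```

>>> {"op": "servo_tool", "data": {
  "increments": [
    {"gripper": 1,"dx": -0.5,"dy": 0,"dz": 3.5,"ax": 0,"ay": 0,"az": -6},
    {"gripper": 1,"dx": -0.5,"dy": 0,"dz": 3.5,"ax": 0,"ay": 0,"az": -6},
    {"gripper": 1,"dx": -0.5,"dy": 0,"dz": 3.5,"ax": 0,"ay": 0,"az": -6}
  ]
}}

```text
time: 13.57
eef_pos: [0.5679, 0.1949, 0.3485]
tcp_rot: [1.0, 0.016, 0.004, -0.004]
wrist_force: [-6.2, -2.2, 14.7]
opening: 0.635
```

```bash
python3 -c "
from h import *
plan([.5705,.1948,.352],60,20); s=read_state();print(s['wrist_torque'])
f=grab_frame('side');crop(f,240,230,340,305,8,'sd8.png')
f=grab_frame('wrist');cv2.imwrite('pics/w8.png',f['pixels'])" | grep -v dx
```

```text
t 13.57 pos [0.5679 0.1949 0.3485] yaw 1.8 tilt [0.0088 0.0075] F [-6.2 -2.2 14.7] op 0.635 D [ 2.6 -0.1  3.5] W [ -0.1  -0.7 -58.2]
[-0.59906234  1.20955319 -0.27687577]
```

View pics/sd8.png

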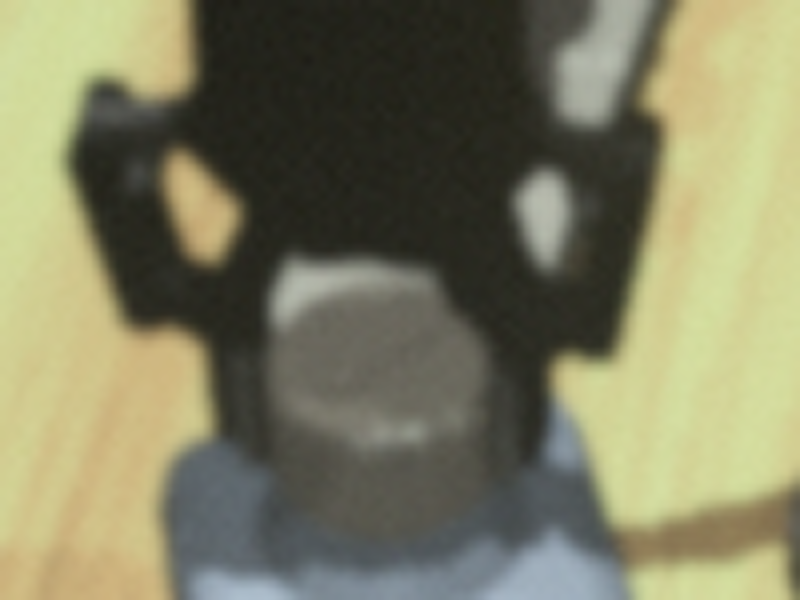

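View pics/w8.png

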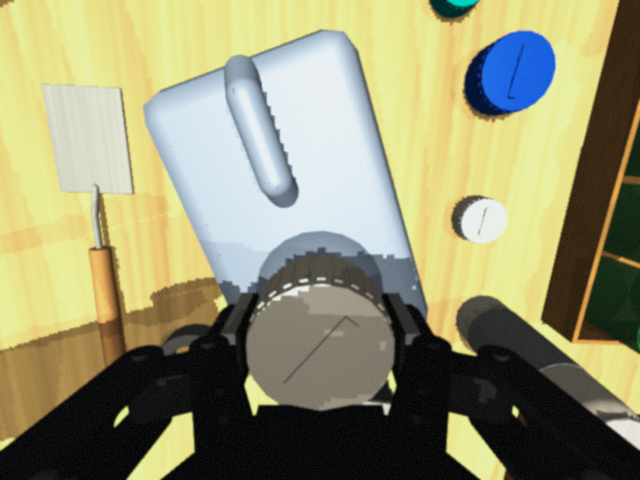

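In the wrist view the bar, from (285,382) to (347,317), keeps its 45° angle relative to the gripper, so the cap turns with the fingers. It is now 32° round and still pressed. Continuing.

>>> {"op": "servo_tool", "data": {
  "increments": [
    {"gripper": 1,"dx": 0.3,"dy": 0,"dz": 4,"ax": 0,"ay": -0.1,"az": -6},
    {"gripper": 1,"dx": 0.3,"dy": 0,"dz": 4,"ax": 0,"ay": -0.1,"az": -6},
    {"gripper": 1,"dx": 0.3,"dy": 0,"dz": 4,"ax": 0,"ay": -0.1,"az": -6},
    {"gripper": 1,"dx": 0.3,"dy": 0,"dz": 4,"ax": 0,"ay": -0.1,"az": -6}
  ]
}}

```text
time: 14.0
eef_pos: [0.568, 0.195, 0.3477]
tcp_rot: [0.973, 0.229, 0.002, -0.003]
wrist_force: [-9.9, -4.9, 18.6]
opening: 0.641
```

```bash
python3 -c "
from h import *
plan([.5705,.1948,.352],58,20); s=read_state();print(s['wrist_torque'])" | grep -v dx
```

```text
t 14.0 pos [0.568  0.195  0.3477] yaw 26.5 tilt [0.0026 0.0069] F [-9.9 -4.9 18.6] op 0.641 D [ 2.5 -0.2  4.3] W [ -0.2  -0.4 -31.5]
[-0.74180395  1.68398916 -0.40938185]
```

>>> {"op": "servo_tool", "data": {
  "increments": [
    {"gripper": 1,"dx": 0.3,"dy": 0,"dz": 4,"ax": 0,"ay": 0,"az": -6},
    {"gripper": 1,"dx": 0.3,"dy": 0,"dz": 4,"ax": 0,"ay": 0,"az": -6},
    {"gripper": 1,"dx": 0.3,"dy": 0,"dz": 4,"ax": 0,"ay": 0,"az": -6},
    {"gripper": 1,"dx": 0,"dy": 0,"dz": 3,"ax": 0,"ay": 0,"az": -6},
    {"gripper": 1,"dx": 0,"dy": 0,"dz": 3,"ax": 0,"ay": 0,"az": -5}
  ]
}}

```text
time: 14.42
eef_pos: [0.5671, 0.1944, 0.3485]
tcp_rot: [0.88, 0.476, 0.003, -0.002]
wrist_force: [-7.2, -2.3, 14.1]
opening: 0.636
```

```bash
python3 -c "
from h import *
plan([.5705,.1948,.352],58,20); s=read_state();print(s['wrist_torque'])
f=grab_frame('wrist');cv2.imwrite('pics/w9.png',f['pixels'])" | grep -v dx
```

```text
t 14.42 pos [0.5671 0.1944 0.3485] yaw 56.8 tilt [0.0029 0.0057] F [-7.2 -2.3 14.1] op 0.636 D [3.4 0.4 3.5] W [-0.  -0.4 -1.2]
[-0.60219226  1.18451215 -0.46608817]
```

View pics/w9.png

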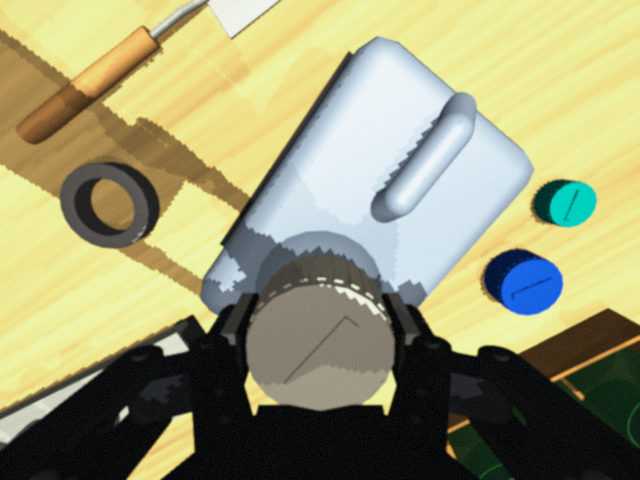

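The cap has turned 87° and the bar at (285,382)-(347,317) is still fixed in the grip. Now lifting straight up, gently at first.

>>> {"op": "servo_tool", "data": {
  "increments": [
    {"gripper": 1,"dx": 0,"dy": 0,"dz": -1,"ax": 0,"ay": 0,"az": 0},
    {"gripper": 1,"dx": 0,"dy": 0,"dz": -4,"ax": 0,"ay": 0,"az": 0},
    {"gripper": 1,"dx": 0,"dy": 0,"dz": -4,"ax": 0,"ay": 0,"az": 0}
  ]
}}

```text
time: 14.72
eef_pos: [0.5668, 0.1941, 0.3593]
tcp_rot: [0.878, 0.478, 0.003, -0.001]
wrist_force: [0.9, -0.0, -3.9]
opening: 0.64
```

```bash
python3 -c "
from h import *
plan([.570,.1945,.385],57,10); s=read_state();print(s['wrist_torque'])"
```

```text
t 14.72 pos [0.5668 0.1941 0.3593] yaw 57.1 tilt [0.0042 0.0055] F [ 0.9 -0.  -3.9] op 0.64 D [ 3.2  0.4 25.7] W [ 0.  -0.4  0.1]
dx 0.7 dy 0.8 dz -8.6 | ax 0.01 ay -0.13 az 0.03
dx 0.7 dy 0.8 dz -8.6 | ax 0.01 ay -0.13 az 0.03
dx 0.7 dy 0.8 dz -8.6 | ax 0.01 ay -0.13 az 0.03
[-0.08736008 -0.25446545 -0.00090094]
```

>>> {"op": "servo_tool", "data": {
  "increments": [
    {"gripper": 1,"dx": 0.2,"dy": 0.3,"dz": -5,"ax": 0,"ay": 0,"az": 0},
    {"gripper": 1,"dx": 0.2,"dy": 0.3,"dz": -6,"ax": 0,"ay": 0,"az": 0},
    {"gripper": 1,"dx": 0.2,"dy": 0.3,"dz": -6,"ax": 0,"ay": 0,"az": 0}
  ]
}}

```text
time: 14.97
eef_pos: [0.5676, 0.1937, 0.374]
tcp_rot: [0.879, 0.478, 0.001, -0.002]
wrist_force: [0.3, 0.3, -0.6]
opening: 0.635
```

```bash
python3 -c "
from h import *
plan([.569,.1945,.4277],57,10); s=read_state();print(s['wrist_torque'])"
```

```text
t 14.97 pos [0.5676 0.1937 0.374 ] yaw 57.1 tilt [0.0008 0.0041] F [ 0.3  0.3 -0.6] op 0.635 D [ 1.4  0.8 53.7] W [-0.1 -0.2  0.1]
dx 0.3 dy 0.1 dz -8.9 | ax -0.01 ay -0.04 az 0.01
dx 0.3 dy 0.1 dz -8.9 | ax -0.01 ay -0.04 az 0.01
dx 0.3 dy 0.1 dz -8.9 | ax -0.01 ay -0.04 az 0.01
dx 0.3 dy 0.1 dz -8.9 | ax -0.01 ay -0.04 az 0.01
dx 0.2 dy 0.1 dz -8.9 | ax -0.01 ay -0.04 az 0.01
dx 0.2 dy 0.1 dz -8.9 | ax -0.01 ay -0.04 az 0.01
[-0.03545155 -0.03655875  0.00171558]
```

Free, with no drag: 18 mm above rest and under 1 N. Continuing straight up.

>>> {"op": "servo_tool", "data": {
  "increments": [
    {"gripper": 1,"dx": 0.2,"dy": 0,"dz": -8,"ax": 0,"ay": 0,"az": 0},
    {"gripper": 1,"dx": 0.2,"dy": 0,"dz": -10,"ax": 0,"ay": 0,"az": 0},
    {"gripper": 1,"dx": 0.2,"dy": 0,"dz": -10,"ax": 0,"ay": 0,"az": 0},
    {"gripper": 1,"dx": 0.2,"dy": 0,"dz": -10,"ax": 0,"ay": 0,"az": 0},
    {"gripper": 1,"dx": 0.2,"dy": 0,"dz": -8,"ax": 0,"ay": 0,"az": 0}
  ]
}}

```text
time: 15.38
eef_pos: [0.5685, 0.1945, 0.4262]
tcp_rot: [0.879, 0.478, 0.002, -0.002]
wrist_force: [0.4, -0.1, -0.2]
opening: 0.641
```

>>> {"op": "servo_tool", "data": {
  "increments": [
    {"gripper": 1,"dx": 0,"dy": 0,"dz": -4,"ax": 0,"ay": 0,"az": 0},
    {"gripper": 1,"dx": 0,"dy": 0,"dz": 0,"ax": 0,"ay": 0,"az": 0}
  ]
}}

```text
time: 15.55
eef_pos: [0.5693, 0.1948, 0.435]
tcp_rot: [0.879, 0.478, 0.005, -0.001]
wrist_force: [0.5, 0.6, 0.2]
opening: 0.639
```

```bash
python3 -c "
from h import *
plan([.569,.1945,.4277],57,10)"
```

```text
t 15.55 pos [0.5693 0.1948 0.435 ] yaw 57.1 tilt [0.008  0.0063] F [0.5 0.6 0.2] op 0.639 D [-0.3 -0.3 -7.3] W [ 0.2 -0.6  0.1]
dx -0.5 dy -0.1 dz 7.3 | ax 0.19 ay -0.56 az 0.05
```

>>> {"op": "servo_tool", "data": {
  "increments": [
    {"gripper": 1,"dx": -0.5,"dy": 0,"dz": 4,"ax": 0.2,"ay": -0.5,"az": 0},
    {"gripper": 1,"dx": 0,"dy": 0,"dz": 2,"ax": 0,"ay": 0,"az": 0},
    {"gripper": 1,"dx": 0,"dy": 0,"dz": 0,"ax": 0,"ay": 0,"az": 0}
  ]
}}

```text
time: 15.8
eef_pos: [0.5689, 0.1944, 0.4292]
tcp_rot: [0.879, 0.478, 0.001, -0.0]
wrist_force: [0.5, 0.9, -1.3]
opening: 0.633
```

```bash
python3 -c "
from h import *
plan([.569,.1945,.4277],57,10)
f=grab_frame('scene');cv2.imwrite('pics/sc10.png',f['pixels']);crop(f,360,170,460,260,6,'sc10c.png')
f=grab_frame('side');cv2.imwrite('pics/sd10.png',f['pixels']);crop(f,240,210,340,305,6,'sd10c.png')
print(read_state()['eef_pos'],read_state()['time'])"
```

```text
t 15.8 pos [0.5689 0.1944 0.4292] yaw 57.1 tilt [0.0008 0.0007] F [ 0.5  0.9 -1.3] op 0.633 D [ 0.1  0.1 -1.5] W [ 0.  -0.1  0.1]
dx 0.1 dy -0.0 dz 1.5 | ax 0.02 ay -0.06 az 0.06
[0.5689088  0.19436938 0.42905188] 15.9
```

View pics/sc10.png

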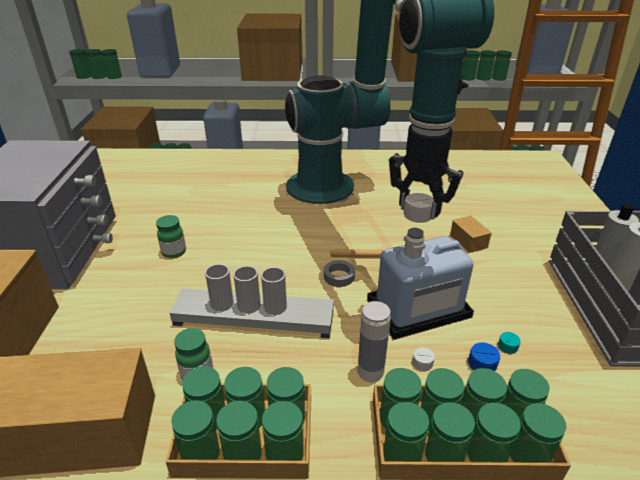

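View pics/sc10c.png

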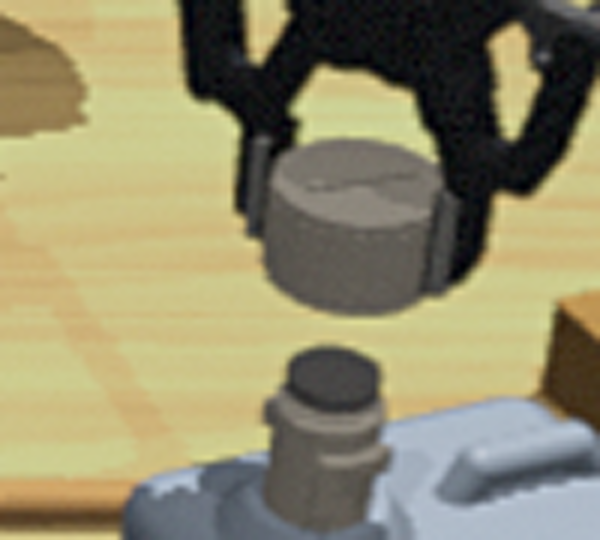

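View pics/sd10c.png

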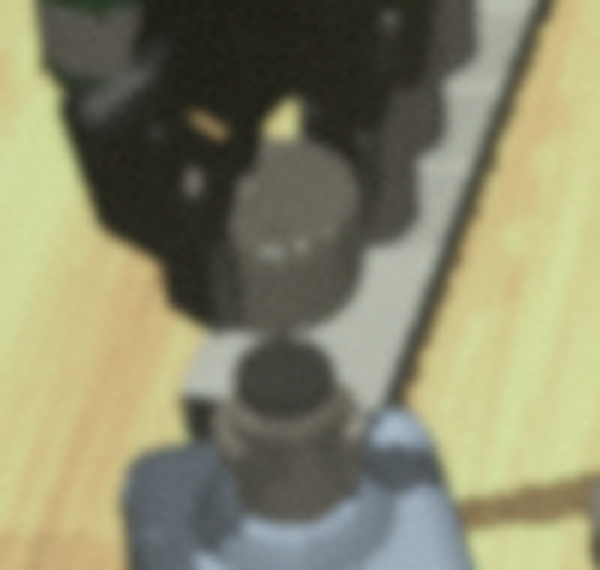

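```bash
python3 -c "
from h import *
a=grab_frame('scene');b=grab_frame('side')
p=(360+359.5/6-.5,170+183/6-.5);q=(240+296/6-.5,210+194/6-.5)
print(tri(a,p,b,q))
m=(360+334/6-.5,170+379/6-.5);n=(240+287/6-.5,210+378/6-.5)
print('mouth',tri(a,m,b,n)); print(proj(a,[.5689,.1944,.288]),p,proj(b,[.5689,.1944,.288]),q)
print(read_state())"
```

```text
(array([0.56292514, 0.19371431, 0.28841317]), np.float64(0.007945360074535694))
mouth (array([0.56848521, 0.19450499, 0.21513879]), np.float64(0.0033691956210553996))
[418.908854   200.17522563] (419.4166666666667, 200.0) [284.29263537 243.82285212] (288.8333333333333, 241.83333333333334)
{'time': 16.0, 'joints': array([ 2.87623653e-01,  1.10698802e-01,  1.73847452e+00,  5.12691667e-04,
        1.29128509e+00, -7.08282173e-01]), 'qvel': array([-0.00028131, -0.00584673, -0.00532775, -0.00043967, -0.00028295,
        0.00202802]), 'joint_torque': array([ 2.18447938e-03, -4.34534705e+01, -3.71583939e+01,  1.44177400e-03,
       -2.91009375e-03,  4.09660367e-05]), 'eef_pos': array([0.56901052, 0.19438475, 0.42943094]), 'tcp_rot': array([ 8.78595690e-01,  4.77565944e-01,  6.06072291e-04, -1.22602164e-04]), 'wrist_force': array([ 0.91060016,  0.54069602, -0.71780064]), 'wrist_torque': array([ 0.01259636,  0.00201579, -0.00736795]), 'opening': 0.6387382954725441}
```

```bash
python3 -c "
from h import *
a=grab_frame('scene');b=grab_frame('side')
for z in (.204,.215,.182+.0737,.216+.0737): print(z,(proj(a,[.5695,.194,z])-[359.5,169.5])*6,(proj(b,[.5695,.194,z])-[239.5,209.5])*6)
f=grab_frame('wrist');cv2.imwrite('pics/w10.png',f['pixels'])"
```

```text
0.204 [325.71336172 404.74337571] [282.96449946 406.42734183]
0.215 [329.43981455 377.22803372] [280.97488633 381.26493958]
0.2557 [343.66468512 272.1913021 ] [273.36999126 285.02670464]
0.2897 [356.10360093 180.33782703] [266.70736137 200.63429692]
```

View pics/w10.png

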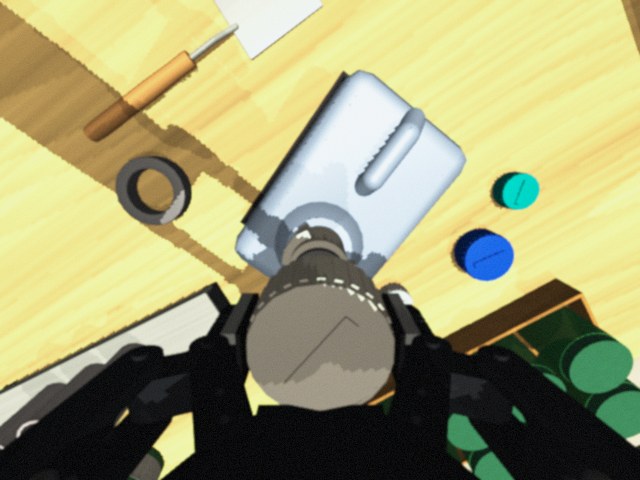

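The wrist view shows the cap held in place, with the bar unmoved at (285,382)-(347,317), above the bare neck. The tool's tilt is under 0.1°, and the underside is about 51 mm above the rim. Handing in.

```bash
python3 -c "
from station import *
s=read_state();print(s['time'],s['eef_pos'],s['opening'],s['wrist_force']);print(finish_job())"
```

```text
16.15 [0.56915562 0.19443544 0.43002209] 0.6375667538874596 [-0.45536018 -0.35393519 -0.98025805]
the job is handed in; nothing more can be done
None
```

Both jobs are done and handed in at 16.2 s of the 64 s allowed; the hand-in itself reported no verdict. The two table beakers stand on the shelf either side of the first one, and the jug's cap is off and held above the mouth.

**Beakers:** The row is along the middle of the shelf, straight to within about 1 mm and centred to within about 2 mm. The gaps measured about 6 and 8 mm. The beaker that was already there measured the same as at the start.

**Cap:** I pressed it 7–8 mm (20–26 N at the wrist), turned it 87° anticlockwise while pressed, and lifted it straight off with no drag. At hand-in it was level to about 0.1° at the last check, and its underside was about 51–52 mm above the rim.

**Checks that disagreed:**
- **Last cap height:** the side camera saw the cap partly hidden by a finger, so the two camera views missed each other by 8 mm. I relied on the scene camera and the arm's rise, which agreed to about 2 mm.
- **Neck height:** the dark disc now visible in the neck measured about 11 mm above the stated rim height. I took it to be the sprung insert and used the given 204 mm for the rim.

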